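# Set up a garden-tractor gearbox for its gear stack

## Robot

A 6-joint arm with a two-finger parallel gripper is mounted at the origin on the work surface. World frame = base frame: x ahead of the robot, y to its left, z up, the work surface at z = 0. Lengths are in m, angles in rad, forces in N, time in s.
With the tool pointing down it reaches from about 0.35 to 0.775 m from the base axis. Payload 7.3 kg.
Tool frame: the origin (TCP) lies at the very end of the fingers, on their centre line; the grasp point (between the pads) lies 19 mm behind it (robot.pinch_z is the distance from the TCP to the grasp point, in m); z points along the fingers, y is the line along which they close (so a half turn about z gives the same grasp; the last joint's range is limited). The gripper opens to 92 mm and grips with 3 to 60 N. Pads are 19 mm wide; open, the fingers measure 130 mm over their backs; the gripper's body (75 mm by 190 mm) begins 47 mm behind the grasp point.
Start: joints at [1.168, 0.342, 1.524, -0, 1.275, -0.146], TCP at [0.133, 0.508, 0.227] pointing down, gripper open.
Joint ranges: [-2.53, 2.53], [-0.77, 2.02], [0.04, 2.7], [-1, 4.14], [0.28, 2.66], [-3.11, 3.11]. Speed limits (rad/s): [2.57, 2.57, 3.14, 3.14, 3.14, 3.14].

## Interface

Orientations are given as [roll, pitch, yaw] about the fixed x, y, z axes, in that order (R = Rz(yaw) Ry(pitch) Rx(roll)).
In Python, from cell import robot gives the robot as it stands.
- The arm moves only by the tool move_arm, never from a script. Its argument "motion" is a list of rows, each a list of 6 numbers: the shift along the tool's x, y, z in units of 0.1 m (1.0 is 0.1 m), then the turn, a rotation vector about the tool's x, y, z in units of pi rad (1.0 is pi rad). In form: [[dx, dy, dz, rx, ry, rz], ...]. A call has 1 to 12 rows; each row is the pose to reach, as a shift and turn from the pose commanded when the call began, along the tool's axes at that moment, turning the shorter way round; what a row does not reach only later rows make up. A row lasts 1/8 s, in which the tool goes at most 62.5 mm and 10.7 degrees, less where a joint would pass 70% of its speed; a pose out of reach is approached as far as the arm can. A call with a number of a shift or a turn outside -1 to 1 is refused whole. A call with a gripper value outside its range is refused whole. "fingers" is the opening, from -1 (shut) to 1 (fully open), set as the call begins (left out, the last holds). The fingers move at their own pace and stop on an object; "newtons" is the grip in N (left out, the last holds). Time passes only in rows, so rows that repeat a pose let the fingers close. It gives the time, the measured TCP pose, the force, the opening and the grip force at its end, in the units of the state.
- robot.observe(): the state, without advancing time (a new reading comes with each control period).
- robot.read_camera(name): name is "scene" or "side" or "wrist"; returns a dict with "image" (480x640x3 uint8, red, green, blue), "range_z" (480x640 float32, m along the optical axis (not along the pixel's ray), 0 where there is no reading), "vfov" (degrees; the focal length in pixels is half the picture's height over the tangent of half this angle, whatever the lens; pixels are square), "cx", "cy" (the principal point, pixels), "extrinsics" (4x4, takes a point from camera to world coordinates); the wrist camera has in their place "hand_eye" (4x4, takes a point from camera to tool coordinates, whose origin is the TCP and whose axes are the flange's). Camera axes: x right, y up, looking along -z (the intrinsics and any distortion apply to the point x, -y, -z); pixel columns grow to the right and rows downward; lengths in m; the calibration is good to about 2 mm. A picture is of the moment at which its call begins: read the wrist's pose just before it.
- robot.hand_in(): hands the job in; it is judged then, once.
The state is a dict: "time": time; "qpos": joint angles; "qvel": joint speeds; "joint_efforts": joint torques, N m; "tool_pos": TCP position; "tool_rot": TCP orientation; "contact_force": force on the tool from outside, world axes, zero at the start; "torque": the same for the moment, N m; "opening": finger opening in m; "grip_force": force on a finger pad.
Only numpy, scipy, OpenCV 4.12 (cv2) and the standard library are available. Lean on these libraries where they do the work, as an engineer would, in place of code of your own. Each camera call takes 0.05 s, during which the arm holds its last target. There are 200 camera calls.

## Task

Get this garden-tractor gearbox ready for its gears to go back in. Try the shift lever fully home in all four corners of its H-shaped gate, crossing at neutral: left slot back, left slot forward, right slot back, then right slot forward, and leave it there. Lay the gears, bearing and nut that are here in a row on the bench along the near side of the shaft, flat with hubs (and the nut's slots) up, each centred straight opposite its own seat and 85 mm out from the shaft's centreline: the largest gear opposite the thickest seat, then down in size, the bearing at the thin end, the nut opposite the threaded nose; leave the place of a missing part empty, and the other things on the bench where they are.

Things in the scene. Friction and masses are not known exactly. Their poses are not given: they have to be found in the camera images.
- gear_1: Steel gear, largest of four: 82 mm outside diameter, toothed disc 16 mm thick; round hub 56 mm in diameter rises from its upper face, 44 mm overall height; bore 42 mm (dark circle); about 0.55 kg. Origin: centre of its underside; z axis up through the hub. Starts flat, hub up. Belongs opposite seat 1 of the shaft, on spot_1. May be absent.
- gear_2: Steel gear, second largest of four: 70 mm outside diameter, toothed disc 16 mm thick; round hub 50 mm in diameter rises from its upper face, 44 mm overall height; bore 37 mm (dark circle); about 0.42 kg. Origin: centre of its underside; z axis up through the hub. Starts flat, hub up. Belongs opposite seat 2 of the shaft, on spot_2. May be absent.
- gear_3: Steel gear, third largest of four: 60 mm outside diameter, toothed disc 16 mm thick; round hub 43 mm in diameter rises from its upper face, 44 mm overall height; bore 32 mm (dark circle); about 0.3 kg. Origin: centre of its underside; z axis up through the hub. Starts flat, hub up. Belongs opposite seat 3 of the shaft, on spot_3. May be absent.
- gear_4: Steel gear, smallest of four: 50 mm outside diameter, toothed disc 16 mm thick; round hub 36 mm in diameter rises from its upper face, 44 mm overall height; bore 27 mm (dark circle); about 0.2 kg. Origin: centre of its underside; z axis up through the hub. Starts flat, hub up. Belongs opposite seat 4 of the shaft, on spot_4. May be absent.
- bearing: Loose ball bearing, a plain steel ring with no hub and a dark seal in its face: 52 mm outside diameter, 18 mm thick, bore 22 mm; about 0.18 kg. Origin: centre of its underside, z axis up through the bore. Lies flat. Belongs opposite seat 5 of the shaft, on spot_5. May be absent.
- shaft: Fixed bare steel shaft, 408 mm long, level in two dark V-blocks (56 mm across it, 30 along it, 61 high, at y +101 and -113 mm). Origin on the bench under it; y axis along it towards the thick end with collar and threaded nose (robot's left), x away from the robot. Centreline 60 mm, top 86 mm above the bench. Five raised seats, 26 mm long, thinner towards the thin end.
- spot_1 (a point): The point on the bench straight in front (robot side) of seat 1 (counted from the thick end; 42 mm in diameter, centred at y = +144 mm along the shaft), 85 mm from the shaft's centreline: where the centre of gear_1 belongs. Not marked on the bench.
- spot_2 (a point): The point on the bench straight in front (robot side) of seat 2 (counted from the thick end; 37 mm in diameter, centred at y = +58 mm along the shaft), 85 mm from the shaft's centreline: where the centre of gear_2 belongs. Not marked on the bench.
- spot_3 (a point): The point on the bench straight in front (robot side) of seat 3 (counted from the thick end; 32 mm in diameter, centred at y = -17 mm along the shaft), 85 mm from the shaft's centreline: where the centre of gear_3 belongs. Not marked on the bench.
- spot_4 (a point): The point on the bench straight in front (robot side) of seat 4 (counted from the thick end; 27 mm in diameter, centred at y = -82 mm along the shaft), 85 mm from the shaft's centreline: where the centre of gear_4 belongs. Not marked on the bench.
- spot_5 (a point): The point on the bench straight in front (robot side) of seat 5 (counted from the thick end; 22 mm in diameter, centred at y = -143 mm along the shaft), 85 mm from the shaft's centreline: where the centre of bearing belongs. Not marked on the bench.
- spot_6 (a point): The point on the bench straight in front (robot side) of the ribbed, threaded nose (beyond the collar at the thick end; 28 mm in diameter, centred at y = +220 mm along the shaft), 85 mm from the shaft's centreline: where the centre of nut belongs. Not marked on the bench.
- gearbox: Fixed grey cast gearbox, 310 mm long (x), 120 wide (y), case top 170 mm above the bench, left side cover off, short shafts at both ends. Origin on the bench under its middle; x forward (away from the robot), y left. On top, the gate: a steel plate 108 by 92 mm, upper face 208 mm above the bench, with an H-shaped slot; see gate_centre.
- gate_centre (a point): Centre of the gate plate's upper face, the middle of neutral. Two slots run along the gearbox's x, centrelines 13 mm left and right of here, each 17 mm wide and 52 mm long, joined at mid-length by a cross slot (neutral) 20 mm wide. The plate is solid: the lever can cross only at neutral.
- shift_knob (a point): Centre of the shift lever's black ball knob, 40 mm in diameter, on a 12 mm stem, 190 mm from the pivot, which is on the gearbox's z axis 125 mm above the bench. In the gearbox's frame it is at x = 0.19 sin(fore), y = -0.19 cos(fore) sin(side), z = 0.125 + 0.19 cos(fore) cos(side) m.
- shift_fore (a joint): Fore and aft angle of the shift lever, rad: 0 = neutral, positive = leaning forward (gearbox +x, away from the robot), negative = back. The slot ends stop it at about +0.25 and -0.25. Friction (about 4 N at the knob) keeps it where it is left; no springs.
- shift_side (a joint): Sideways angle of the shift lever, rad: positive = leaning right (gearbox -y). About -0.16 in the middle of the left slot, +0.16 in the right slot, with 0.03 of play either way. At neutral (shift_fore within about 0.05 of 0) it crosses between the slots; friction (about 3 N at the knob) keeps it where it is left.
- spray_bottle: Bystander: white plastic spray bottle, 72 mm in diameter, 210 mm tall, on the bench to the robot's left. Origin: centre of its underside.
- screw_jar: Bystander: glass jar with a metal lid, 72 mm in diameter, 90 mm tall, beyond the shaft. Origin: centre of its underside.
- birdhouse: Bystander: small wooden birdhouse with a pitched roof, 130 mm long, 180 mm tall, beyond and between the gearbox and the shaft. Origin: centre of its underside.
- nut: Steel hexagon nut, slotted on top: 46 mm across flats, 53 mm across corners (corners along its x axis and every 60 degrees), hexagon 20 mm high under a round collar 43 mm in diameter, 26 mm high overall; about 0.2 kg. Origin: centre of its underside, z axis up. Starts flat. Belongs opposite the shaft's threaded nose, on spot_6. May be absent.

How it is judged:
On the way, in this order (a step that is already met when the one before it is completed fails the run):
1. the lever is fully home back in the left slot (value of joint shift_side below -0.1 rad and value of joint shift_fore below -0.2 rad), for 0.2 s.
2. the lever is fully home forward in the left slot (value of joint shift_side below -0.1 rad and value of joint shift_fore above 0.2 rad), for 0.2 s.
3. the lever is fully home back in the right slot (value of joint shift_side above 0.1 rad and value of joint shift_fore below -0.2 rad), for 0.2 s.
4. the lever is fully home forward in the right slot (value of joint shift_side above 0.1 rad and value of joint shift_fore above 0.2 rad), for 0.2 s.
At the end, for the whole second after the job is handed in: Lever in the right-hand slot (shift_side above 0.10 rad), fully forward (shift_fore above 0.20 rad); every part present at rest flat on the bench, hub up (underside below 6 mm, tilt below 0.1 rad), its centre within 18 mm of the spot of its own seat. Parts before or after the lever (all of step 4 and velocity of joint shift_fore below 0.05 rad/s and horizontal distance between gear_1 and spot_1 below 0.018 m and height (world z) of each of gear_1, gear_2, gear_3, gear_4, bearing, nut below 0.006 m and angle between each of gear_1, gear_2, gear_3, gear_4, bearing, nut's own z axis and vertical below 0.1 rad and linear speed of each of gear_1, gear_2, gear_3, gear_4, bearing, nut below 0.02 m/s and horizontal distance between gear_2 and spot_2 below 0.018 m and horizontal distance between gear_3 and spot_3 below 0.018 m and horizontal distance between gear_4 and spot_4 below 0.018 m and horizontal distance between bearing and spot_5 below 0.018 m and horizontal distance between nut and spot_6 below 0.018 m); the robot touches nothing.
It fails at once if a bystander (spray bottle, screw jar, birdhouse) is moved by more than 30 mm (distance of any of spray_bottle, screw_jar, birdhouse from where it was at the start of the episode above 0.03 m).
Of gear_1, gear_2, gear_3, gear_4, bearing, nut only 4 to 6 are there at a start; the rules pass over those that are not, and their reading is None.
At some moment in a run one of gear_1, gear_2, gear_3, gear_4, bearing, nut may be knocked a few centimetres aside while the robot is not near it.
It also fails if it takes over 210 s, if anything falls off the work surface, if the arm or the gripper's body presses on something with over 40 N, if the wrist force passes 120 N, or if a joint passes its speed limit or range.

## Working session

There is one attempt and no reset: what is moved stays moved. The work goes in short steps, Python scripts to look and compute and a tool call to move; the robot and the scene stay as the last step left them, time stands still between calls to the robot, and variables do not carry over. Pictures are saved under pics/ and viewed, at most 14 in all, crops included, and the job is handed in when it is done.

Besides the shell and the picture viewer there is one more tool, called after ">>>" by a JSON object that holds its "op" and its "data". move_arm: Moves the arm, as the interface text tells. Shifts and turns lie within -1 to 1; 1 stands for 0.1 m of shift or pi rad of turn. Its arguments: {"type":"object","properties":{"motion":{"type":"array"},"fingers":{"type":"number"},"newtons":{"type":"number"}},"required":["motion"]}

```bash
ls; mkdir -p pics; cat > h.py <<'E'
import numpy as np, cv2
from cell import robot
from scipy.spatial.transform import Rotation as R
def cam(name):
    s=robot.observe(); c=robot.read_camera(name)
    if name=="wrist":
        T=np.eye(4); T[:3,:3]=R.from_euler('xyz',s['tool_rot']).as_matrix(); T[:3,3]=s['tool_pos']
        c['E']=T@c['hand_eye']
    else: c['E']=c['extrinsics']
    c['f']=240/np.tan(np.radians(c['vfov'])/2)
    return c
def cloud(c):
    v,u=np.mgrid[0:480,0:640]; d=c['range_z']
    P=np.stack([(u-c['cx'])/c['f']*d,-(v-c['cy'])/c['f']*d,-d,np.ones_like(d)],-1)
    W=(P@c['E'].T)[...,:3]; W[d==0]=np.nan
    return W
def save(c,n): cv2.imwrite('pics/'+n+'.png',c['image'][...,::-1])
E
python3 - <<'E'
from h import *
for n in ("scene","side"):
    c=cam(n); save(c,n+'0'); np.save(n+'0.npy',cloud(c)); print(n,{k:v for k,v in c.items() if k not in('image','range_z')})
print(robot.observe())
E
```

```text
pics
scene {'vfov': 56.10709897230004, 'cx': 318.2745777748782, 'cy': 249.28097134366462, 'extrinsics': array([[-0.70040823, -0.61611543,  0.36031942,  1.02815342],
       [ 0.71371449, -0.60011126,  0.36121753,  0.51327708],
       [-0.00631995,  0.51016492,  0.86005338,  1.22683043],
       [ 0.        ,  0.        ,  0.        ,  1.        ]]), 'E': array([[-0.70040823, -0.61611543,  0.36031942,  1.02815342],
       [ 0.71371449, -0.60011126,  0.36121753,  0.51327708],
       [-0.00631995,  0.51016492,  0.86005338,  1.22683043],
       [ 0.        ,  0.        ,  0.        ,  1.        ]]), 'f': np.float64(450.3584241083748)}
side {'vfov': 46.978461063742266, 'cx': 316.58651977423546, 'cy': 238.0787326604981, 'extrinsics': array([[-0.98425292,  0.13604181, -0.11286635,  0.47384468],
       [-0.17674324, -0.74717367,  0.64069754,  0.82156301],
       [ 0.00283089,  0.65055679,  0.75945233,  1.06942046],
       [ 0.        ,  0.        ,  0.        ,  1.        ]]), 'E': array([[-0.98425292,  0.13604181, -0.11286635,  0.47384468],
       [-0.17674324, -0.74717367,  0.64069754,  0.82156301],
       [ 0.00283089,  0.65055679,  0.75945233,  1.06942046],
       [ 0.        ,  0.        ,  0.        ,  1.        ]]), 'f': np.float64(552.2460498250217)}
{'time': 0.1, 'qpos': array([ 1.16799705e+00,  3.42644074e-01,  1.52489271e+00, -1.86608366e-05,
        1.27545383e+00, -1.46003707e-01]), 'qvel': array([ 0.00205224, -0.0027209 , -0.00206475,  0.00080775, -0.00197833,
       -0.00050554]), 'joint_efforts': array([ 3.03854620e-03, -4.31999052e+01, -2.44696641e+01,  7.20078265e-02,
        5.25800907e-02, -3.03354909e-05]), 'tool_pos': array([0.13318101, 0.50744636, 0.22612919]), 'tool_rot': array([-3.14020698e+00, -1.85726363e-04,  2.88480240e+00]), 'contact_force': array([ 0.21435953,  0.5866845 , -0.24520187]), 'torque': array([-0.03316069, -0.017238  , -0.04613008]), 'grip_force': 0.0, 'opening': 0.09166092684397967}
```

View pics/scene0.png

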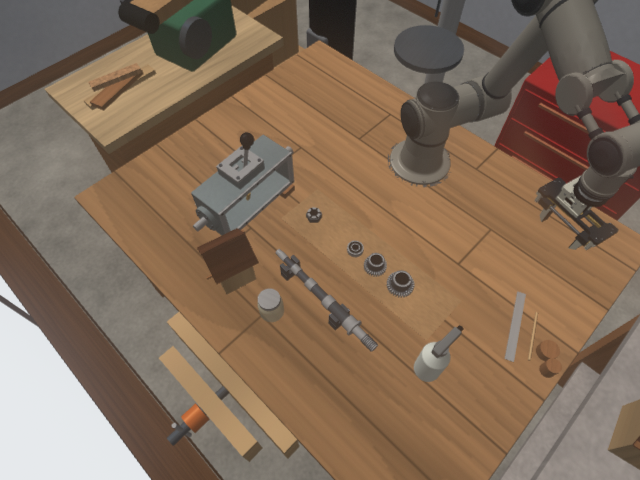

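View pics/side0.png

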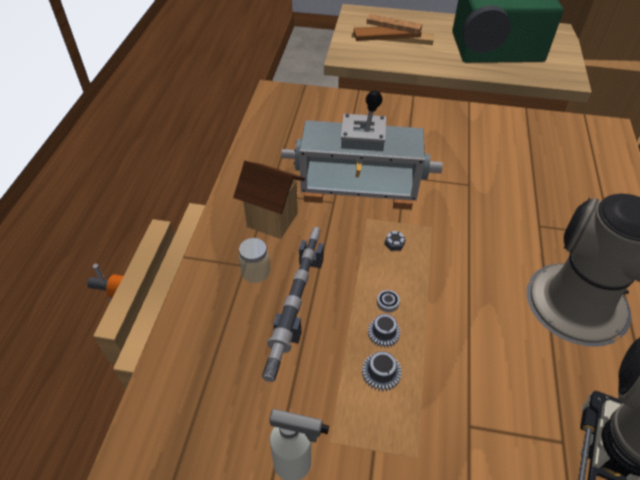

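Both views show four loose parts: two gears (side px 382,369 and 384,328), the bearing (388,299) and the nut (395,240). The shaft, gearbox with lever, jar, birdhouse and bottle are also in view. Next I'll measure from the depth clouds.

```bash
python3 - <<'E'
from h import *
for n in ("scene","side"):
    W=np.load(n+'0.npy'); z=W[...,2]
    roi=(W[...,0]>.2)&(W[...,0]<1)&(abs(W[...,1])<.55)
    b=roi&(abs(z)<.01); print(n,'bench z',np.median(z[b]))
    m=(roi&(z>.009)&(z<.5)).astype(np.uint8)
    k,l,st,ce=cv2.connectedComponentsWithStats(m)
    for i in range(1,k):
        if st[i,4]<60: continue
        p=W[l==i]; print(i,st[i,4],ce[i].round(),'lo',np.percentile(p,1,0).round(3),'hi',np.percentile(p,99,0).round(3))
        hi=np.percentile(p[:,2],97); t=p[p[:,2]>hi-.004]
        if hi<.06:
            (cx,cy),r=cv2.minEnclosingCircle(t[:,:2].astype(np.float32)); print('   top circle',round(cx,4),round(cy,4),'d',round(2*r,4),'h',hi.round(4))
    # shaft
    s=roi&(z>.07)&(z<.095)
    k,l,st,ce=cv2.connectedComponentsWithStats(s.astype(np.uint8))
    for i in range(1,k):
        if st[i,4]>80:
            p=W[l==i]; print(' s',st[i,4],ce[i].round(),p.min(0).round(3),p.max(0).round(3))
    kn=roi&(z>.265)&(z<.4); k,l,st,ce=cv2.connectedComponentsWithStats(kn.astype(np.uint8))
    for i in range(1,k):
        if st[i,4]>50:
            p=W[l==i]; A=np.c_[2*p,np.ones(len(p))]; q=np.linalg.lstsq(A,(p**2).sum(1),rcond=None)[0]
            print(' knob?',st[i,4],ce[i].round(),q[:3].round(4),'r',np.sqrt(q[3]+q[:3]@q[:3]).round(4))
    g=roi&(abs(z-.208)<.004); k,l,st,ce=cv2.connectedComponentsWithStats(g.astype(np.uint8))
    for i in range(1,k):
        if st[i,4]>150: p=W[l==i][:,:2].astype(np.float32); print(' plate',st[i,4],ce[i].round(),cv2.minAreaRect(p))
E
```

```text
scene bench z -0.00012837873119986298
1 8846 [240. 205.] lo [ 0.398 -0.342  0.019] hi [ 0.824 -0.058  0.322]
5 173 [314. 214.] lo [ 0.416 -0.12   0.01 ] hi [ 0.46  -0.076  0.031]
   top circle 0.436 -0.0969 d 0.0466 h 0.0301
11 203 [355. 248.] lo [0.412 0.058 0.01 ] hi [0.462 0.109 0.024]
   top circle 0.4374 0.083 d 0.0518 h 0.0226
12 1783 [326. 301.] lo [ 0.61  -0.052  0.013] hi [0.673 0.342 0.084]
13 381 [375. 264.] lo [0.412 0.135 0.01 ] hi [0.471 0.199 0.049]
   top circle 0.4386 0.1679 d 0.0505 h 0.0483
14 531 [401. 283.] lo [0.403 0.224 0.01 ] hi [0.472 0.301 0.05 ]
   top circle 0.435 0.2626 d 0.0575 h 0.0481
16 693 [270. 305.] lo [0.73  0.02  0.012] hi [0.795 0.084 0.094]
17 1284 [436. 356.] lo [0.518 0.443 0.013] hi [0.616 0.51  0.212]
 s 826 [335. 308.] [0.625 0.003 0.07 ] [0.675 0.344 0.089]
 s 84 [237. 275.] [ 0.723 -0.09   0.07 ] [ 0.818 -0.063  0.088]
 s 415 [269. 300.] [0.728 0.018 0.07 ] [0.791 0.079 0.095]
 s 85 [427. 368.] [0.589 0.441 0.07 ] [0.617 0.51  0.095]
 knob? 196 [247. 141.] [ 0.5281 -0.2655  0.3034] r 0.0276
 plate 650 [239. 165.] ((0.5518745183944702, -
[... 823 characters left out ...]
0.01 ] hi [0.471 0.303 0.047]
   top circle 0.4328 0.2657 d 0.0569 h 0.0458
10 2785 [293. 443.] lo [0.518 0.468 0.015] hi [0.611 0.513 0.21 ]
 s 337 [270. 208.] [ 0.699 -0.155  0.07 ] [ 0.819 -0.06   0.095]
 s 547 [252. 251.] [0.729 0.018 0.07 ] [0.791 0.084 0.094]
 s 946 [285. 321.] [0.627 0.073 0.07 ] [0.672 0.348 0.086]
 s 187 [292. 463.] [0.544 0.478 0.07 ] [0.611 0.514 0.095]
 knob? 288 [373. 101.] [ 0.532  -0.2633  0.3035] r 0.0254
 plate 657 [364. 128.] ((0.5520811676979065, -0.2866450548171997), (0.1082027480006218, 0.0956149771809578), 3.6169633865356445)
 plate 660 [295. 421.] ((0.5673941969871521, 0.4784447252750397), (0.022239789366722107, 0.08498799055814743), 87.34818267822266)
```

```bash
python3 - <<'E'
from h import *
from scipy.optimize import least_squares
s=robot.observe(); Rm=R.from_euler('xyz',s['tool_rot']).as_matrix()
for n,dz in (("scene",.002),("side",-.001)):
    W=np.load(n+'0.npy').reshape(-1,3); W=W[~np.isnan(W).any(1)]
    T=(W-s['tool_pos'])@Rm
    for a,b in ((-.02,.0),(-.05,-.03),(-.10,-.07),(-.14,-.11),(-.2,-.16)):
        m=(T[:,2]>a)&(T[:,2]<b)&(abs(T[:,0])<.2)&(abs(T[:,1])<.2)
        if m.sum()>5: print(n,'tool z',a,b,m.sum(),np.percentile(T[m],[1,99],axis=0).round(3)[:,:2].tolist())
    W=W-[0,0,dz]
    B=W[(W[:,0]>.48)&(W[:,0]<.65)&(W[:,1]>.42)&(W[:,1]<.56)]
    for a,b in ((.02,.06),(.06,.12),(.12,.16),(.16,.18),(.18,.215)):
        p=B[(B[:,2]>a)&(B[:,2]<b)][:,:2]
        if len(p)<10: continue
        r=least_squares(lambda q:np.hypot(*(p-q).T)-.036,[.56,.48],loss='soft_l1',f_scale=.002).x
        print(n,'bottle',a,len(p),r.round(4),p.min(0).round(3),p.max(0).round(3))
    S=W[(W[:,0]>.58)&(W[:,0]<.70)&(W[:,1]>-.08)&(W[:,1]<.37)&(W[:,2]>.062)&(W[:,2]<.1)]
    for y in np.arange(-.06,.36,.01):
        p=S[(S[:,1]>=y)&(S[:,1]<y+.01)][:,[0,2]]
        if len(p)<8: continue
        r=least_squares(lambda q:np.hypot(p[:,0]-q[0],p[:,1]-.06)-q[1],[.64,.018],loss='soft_l1',f_scale=.001).x
        print('  y%.3f x%.4f d%.4f'%(y+.005,r[0],2*r[1]),end=';')
    print(n,'ends',np.percentile(S[:,1],[0,1,99,100]))
    k=W[(abs(W[:,0]-.53)<.06)&(abs(W[:,1]+.265)<.06)&(W[:,2]>.285)]
    print('knob',least_squares(lambda q:np.linalg.norm(k-q,axis=1)-.02,[.53,-.265,.31],loss='soft_l1',f_scale=.002).x.round(4),len(k))
E
```

```text
scene tool z -0.02 0.0 71 [[-0.013, -0.06], [0.009, 0.063]]
scene tool z -0.05 -0.03 77 [[-0.014, -0.063], [0.008, 0.065]]
scene tool z -0.1 -0.07 669 [[-0.039, -0.088], [0.024, 0.092]]
scene tool z -0.14 -0.11 450 [[-0.037, -0.09], [0.031, 0.088]]
scene tool z -0.2 -0.16 553 [[-0.04, -0.049], [0.009, 0.039]]
scene bottle 0.02 145 [0.579  0.4755] [0.579 0.44 ] [0.617 0.511]
scene bottle 0.06 266 [0.5786 0.4753] [0.55 0.44] [0.617 0.511]
scene bottle 0.12 392 [0.5666 0.4738] [0.554 0.441] [0.615 0.51 ]
scene bottle 0.16 19 [0.5715 0.4561] [0.57 0.46] [0.594 0.492]
scene bottle 0.18 422 [0.5696 0.5032] [0.513 0.459] [0.612 0.492]
  y-0.055 x0.6294 d0.0139;  y-0.045 x0.6303 d0.0190;  y-0.035 x0.6305 d0.0195;  y-0.025 x0.6312 d0.0171;  y-0.015 x0.6322 d0.0183;  y-0.005 x0.6319 d0.0170;  y0.005 x0.6324 d0.0168;  y0.015 x0.6320 d0.0234;  y0.025 x0.6344 d0.0245;  y0.035 x0.6358 d0.0229;  y0.045 x0.6364 d0.0197;  y0.055 x0.6362 d0.0217;  y0.065 x0.6370 d0.0199;  y0.075 x0.6381 d0.0222;  y0.085 x0.6379 d0.0283;  y0.095 x0.6388 d0.0284;  y0.105 x0.6388 d0.0272;  y0.115 x0.6395 d0.0233;  y0.125
[... 1722 characters left out ...]
.0291;  y0.115 x0.6406 d0.0259;  y0.125 x0.6415 d0.0265;  y0.135 x0.6421 d0.0267;  y0.145 x0.6418 d0.0266;  y0.155 x0.6429 d0.0340;  y0.165 x0.6431 d0.0345;  y0.175 x0.6439 d0.0346;  y0.185 x0.6446 d0.0326;  y0.195 x0.6448 d0.0314;  y0.205 x0.6455 d0.0317;  y0.215 x0.6461 d0.0324;  y0.225 x0.6470 d0.0317;  y0.235 x0.6485 d0.0322;  y0.245 x0.6478 d0.0403;  y0.255 x0.6487 d0.0406;  y0.265 x0.6509 d0.0453;  y0.275 x0.6468 d0.0357;  y0.285 x0.6505 d0.0236;  y0.295 x0.6508 d0.0239;  y0.305 x0.6525 d0.0254;  y0.315 x0.6522 d0.0263;  y0.325 x0.6526 d0.0260;  y0.335 x0.6534 d0.0267;  y0.345 x0.6540 d0.0243;side ends [-0.0578115  -0.04440585  0.34652392  0.34950521]
knob [ 0.5317 -0.2586  0.3099] 263
```

```bash
python3 - <<'E'
import cv2
a=cv2.imread('pics/scene0.png')[150:260,520:640]; b=cv2.imread('pics/scene0.png')[320:400,390:490]
c=cv2.imread('pics/side0.png')[370:480,560:640]
o=[cv2.resize(x,(260,360),interpolation=cv2.INTER_CUBIC) for x in (a,b,c)]
cv2.imwrite('pics/crop1.png',cv2.hconcat(o))
E
```

```text
(no output)
```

View pics/crop1.png

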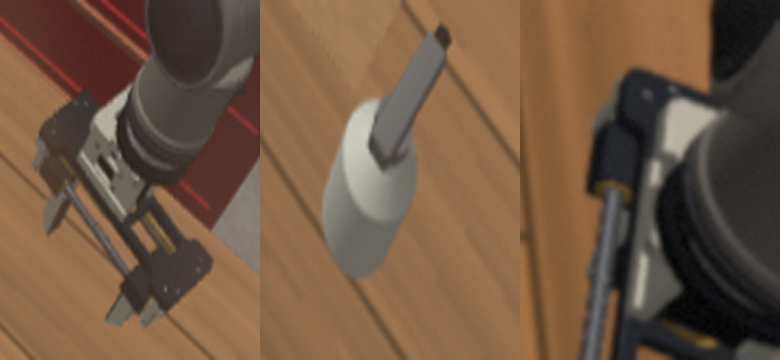

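The crop shows the gripper body is long along the closing direction. The bottle stands about 0.476 m left, so it clears the nut's spot by about 10 mm. The gears are gear_1 (hub 57 mm) and gear_2 (hub 50 mm). I'll go to the nut first, because its finger would hit gear_1 if that were already placed.

>>> {"op": "move_arm", "data": {"motion": [[-0.47, -0.03, 0, 0, 0, -0.04], [-0.947, -0.062, 0, 0, 0, -0.0817], [-0.947, -0.062, 0, 0, 0, -0.0817], [-0.947, -0.062, 0, 0, 0, -0.0817]]}}

```text
time: 0.6
tool_pos: [0.2229, 0.4777, 0.2264]
tool_rot: [-3.141, -0.001, 3.14]
contact_force: [0.5, 0.7, -0.1]
opening: 0.0918
grip_force: 0.0
```

>>> {"op": "move_arm", "data": {"motion": [[-0.4, -0.4, 0, 0, 0, 0], [-0.8, -0.8, 0, 0, 0, 0], [-1, -1, 0, 0, 0, 0]]}}

```text
time: 0.98
tool_pos: [0.3235, 0.3768, 0.2267]
tool_rot: [-3.141, -0.0, 3.141]
contact_force: [-0.1, 0.6, -0.2]
opening: 0.0917
grip_force: 0.0
```

>>> {"op": "move_arm", "data": {"motion": [[-0.4, -0.4, 0, 0, 0, 0], [-0.8, -0.8, 0, 0, 0, 0], [-1, -1, 0, 0, 0, 0], [-1, -1, 0, 0, 0, 0]]}}

```text
time: 1.48
tool_pos: [0.4236, 0.2774, 0.2265]
tool_rot: [3.142, -0.0, 3.139]
contact_force: [0.4, 0.3, 0.0]
opening: 0.0919
grip_force: 0.0
```

>>> {"op": "move_arm", "data": {"motion": [[0, -0.5, 0, 0, 0, 0], [0, -1, 0, 0, 0, 0], [0, -1, 0, 0, 0, 0]]}}

```text
time: 1.85
tool_pos: [0.4222, 0.1771, 0.2268]
tool_rot: [3.142, -0.001, 3.139]
contact_force: [-0.2, 0.0, -0.4]
opening: 0.0917
grip_force: 0.0
```

>>> {"op": "move_arm", "data": {"motion": [[0, -0.5, 0, 0, 0, 0], [0, -1, 0, 0, 0, 0], [0, -1, 0, 0, 0, 0]]}}

```text
time: 2.22
tool_pos: [0.4231, 0.0774, 0.2268]
tool_rot: [3.141, 0.0, 3.139]
contact_force: [-0.2, 0.8, -1.0]
opening: 0.0918
grip_force: 0.0
```

>>> {"op": "move_arm", "data": {"motion": [[0, -0.5, 0, 0, 0, 0], [0, -1, 0, 0, 0, 0], [0, -1, 0, 0, 0, 0]]}}

```text
time: 2.6
tool_pos: [0.4237, -0.0225, 0.2267]
tool_rot: [3.141, 0.0, 3.139]
contact_force: [-0.3, 0.6, -0.5]
opening: 0.0923
grip_force: 0.0
```

>>> {"op": "move_arm", "data": {"motion": [[-0.1, -0.4, 0, 0, 0, 0], [-0.13, -0.73, 0, 0, 0, 0], [-0.13, -0.73, 0, 0, 0, 0], [-0.13, -0.73, 0, 0, 0, 0]]}}

```text
time: 3.1
tool_pos: [0.4365, -0.0931, 0.2266]
tool_rot: [3.14, -0.0, -3.14]
contact_force: [0.1, -0.1, 0.9]
opening: 0.0919
grip_force: 0.0
```

```bash
cat >> h.py <<'E'
def blobs(W,z0=.009,z1=.1,roi=None):
    x,y,z=W[...,0],W[...,1],W[...,2]
    m=(z>z0)&(z<z1)&(x>.3)&(x<.8)&(abs(y)<.45)
    k,l,st,ce=cv2.connectedComponentsWithStats(m.astype(np.uint8))
    out=[]
    for i in range(1,k):
        if st[i,4]<150: continue
        p=W[l==i]; h=np.percentile(p[:,2],97); t=p[p[:,2]>h-.003].astype(np.float32)
        (cx,cy),r=cv2.minEnclosingCircle(t[:,:2]); (bx,by),br=cv2.minEnclosingCircle(p[:,:2].astype(np.float32))
        print('px',ce[i].round(),st[i,4],'h %.4f top c %.4f %.4f d %.4f | all c %.4f %.4f d %.4f'%(h,cx,cy,2*r,bx,by,2*br))
        out.append(p)
    return out
E
python3 - <<'E'
from h import *
print(robot.observe()['tool_pos'])
c=cam('wrist'); save(c,'w1'); W=cloud(c); print(c['hand_eye'].round(3),c['vfov']); print('bench',np.nanmedian(W[...,2][abs(W[...,2])<.01]))
for p in blobs(W):
    q=p[(p[:,2]>.010)&(p[:,2]<.021)][:,:2].astype(np.float32)
    if len(q)>20:
        h=cv2.convexHull(p[:,:2].astype(np.float32)); print(cv2.minAreaRect(h))
E
```

```text
[ 0.43648873 -0.09307673  0.2265675 ]
[[-0.     0.969  0.246  0.065]
 [ 1.     0.     0.    -0.   ]
 [-0.     0.246 -0.969 -0.159]
 [ 0.     0.     0.     1.   ]] 62.12113120859631
bench 0.001238296038731157Traceback (most recent call last):
  File "<stdin>", line 4, in <module>
  File "h.py", line 26, in blobs
    (cx,cy),r=cv2.minEnclosingCircle(t[:,:2]); (bx,by),br=cv2.minEnclosingCircle(p[:,:2].astype(np.float32))
              ~~~~~~~~~~~~~~~~~~~~~~^^^^^^^^^
cv2.error: OpenCV(4.12.0) /io/opencv/modules/imgproc/src/shapedescr.cpp:201: error: (-215:Assertion failed) count >= 0 && (depth == CV_32F || depth == CV_32S) in function 'minEnclosingCircle'
```

View pics/w1.png

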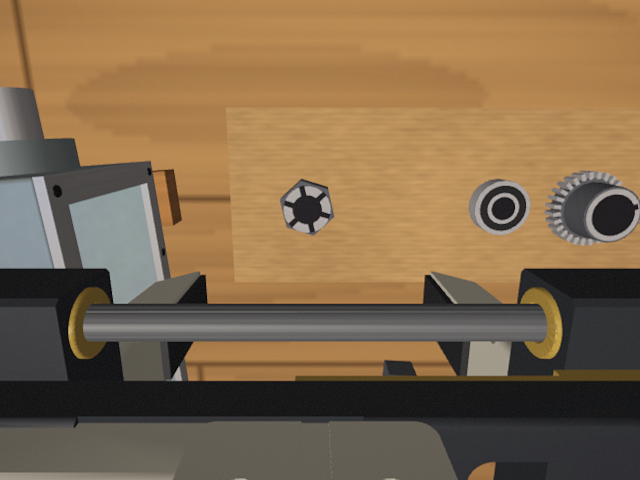

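The wrist view shows the nut as a clear hexagon at px (307,208), with its corners at (302,180) and (312,236). Its corner axis is therefore about 10° off world x, and a grip turned about +10° should meet the flats.

```bash
sed -i 's/cv2.minEnclosingCircle(t\[:,:2\])/cv2.minEnclosingCircle(t[:,:2].copy())/' h.py; python3 - <<'E'
from h import *
from scipy.ndimage import binary_erosion
c=cam('wrist'); W=cloud(c); 
P=blobs(W)
p=[q for q in P if abs(q[:,1].mean()+.096)<.03 and abs(q[:,0].mean()-.4365)<.03][0]
lo=p[p[:,2]<.0215]; 
best=[]
for a in range(0,60):   # support width opposite flats at angle a (flat normal)
    w=[]
    for k in range(3):
        th=np.radians(a+60*k); d=p[:,:2]@[np.cos(th),np.sin(th)]; w.append(np.ptp(np.percentile(d,[.5,99.5])))
    best.append((round(sum(w)/3,4),a))
print(sorted(best)[:5],sorted(best)[-3:])
E
```

```text
px [ 30. 113.] 879 h 0.0997 top c 0.3574 -0.2925 d 0.0342 | all c 0.3572 -0.2928 d 0.0344
px [125. 224.] 10660 h 0.0942 top c 0.3925 -0.2551 d 0.0518 | all c 0.4494 -0.2762 d 0.1507
px [594. 210.] 5152 h 0.0468 top c 0.4384 0.1653 d 0.0508 | all c 0.4388 0.1650 d 0.0716
px [307. 208.] 2149 h 0.0286 top c 0.4373 -0.1008 d 0.0438 | all c 0.4369 -0.1008 d 0.0528
px [500. 207.] 2560 h 0.0209 top c 0.4368 0.0816 d 0.0523 | all c 0.4372 0.0816 d 0.0528
px [180. 373.] 213 h 0.0439 top c 0.6025 -0.2261 d 0.0069 | all c 0.5994 -0.2276 d 0.0278
px [398. 370.] 355 h 0.0294 top c 0.6071 -0.0047 d 0.0296 | all c 0.6126 -0.0049 d 0.0321
[(np.float64(0.0454), 42), (np.float64(0.0454), 43), (np.float64(0.0454), 44), (np.float64(0.0455), 41), (np.float64(0.0455), 45)] [(np.float64(0.0488), 13), (np.float64(0.0488), 14), (np.float64(0.0488), 15)]
```

>>> {"op": "move_arm", "data": {"motion": [[0, -0.06, 0.3, 0, 0, -0.036], [0, -0.06, 0.7, 0, 0, -0.0722], [0, -0.06, 1, 0, 0, -0.0722], [0, -0.06, 1, 0, 0, -0.0722]]}}

```text
time: 3.7
tool_pos: [0.435, -0.0997, 0.1253]
tool_rot: [3.139, -0.004, -2.914]
contact_force: [0.2, 0.1, 0.3]
opening: 0.0917
grip_force: 0.0
```

>>> {"op": "move_arm", "data": {"motion": [[0, 0, 0.4, 0, 0, 0], [0, 0, 0.8, 0, 0, 0], [0, 0, 1, 0, 0, 0], [0, 0, 1.0, 0, 0, 0]]}}

```text
time: 4.2
tool_pos: [0.4365, -0.1008, 0.0269]
tool_rot: [3.141, -0.001, -2.914]
contact_force: [1.4, -0.7, 0.4]
opening: 0.0917
grip_force: 0.0
```

>>> {"op": "move_arm", "data": {"motion": [[0, 0, 0.1, 0, 0, 0], [0, 0, 0.2, 0, 0, 0], [0, 0, 0.2, 0, 0, 0]]}}

```text
time: 4.58
tool_pos: [0.436, -0.1011, 0.0064]
tool_rot: [3.141, -0.001, -2.915]
contact_force: [0.2, -0.3, 0.3]
opening: 0.0917
grip_force: 0.0
```

>>> {"op": "move_arm", "data": {"motion": [[0, 0, 0, 0, 0, 0], [0, 0, 0, 0, 0, 0], [0, 0, 0, 0, 0, 0], [0, 0, 0, 0, 0, 0], [0, 0, 0, 0, 0, 0], [0, 0, 0, 0, 0, 0], [0, 0, 0, 0, 0, 0], [0, 0, 0, 0, 0, 0]], "fingers": -1, "newtons": 25}}

```text
time: 5.58
tool_pos: [0.4363, -0.1012, 0.0068]
tool_rot: [3.141, 0.0, -2.915]
contact_force: [-0.3, 1.7, 3.0]
opening: 0.0523
grip_force: 25.0
```

```bash
python3 - <<'E'
from h import *
print(robot.observe()['opening'],robot.observe()['grip_force'])
c=cam('wrist'); save(c,'w2')
cv2.imwrite('pics/w2c.png',cv2.resize(c['image'][130:400,120:520,::-1],(800,540)))
E
```

```text
0.05233622238334597 25.00047594308853
```

View pics/w2c.png

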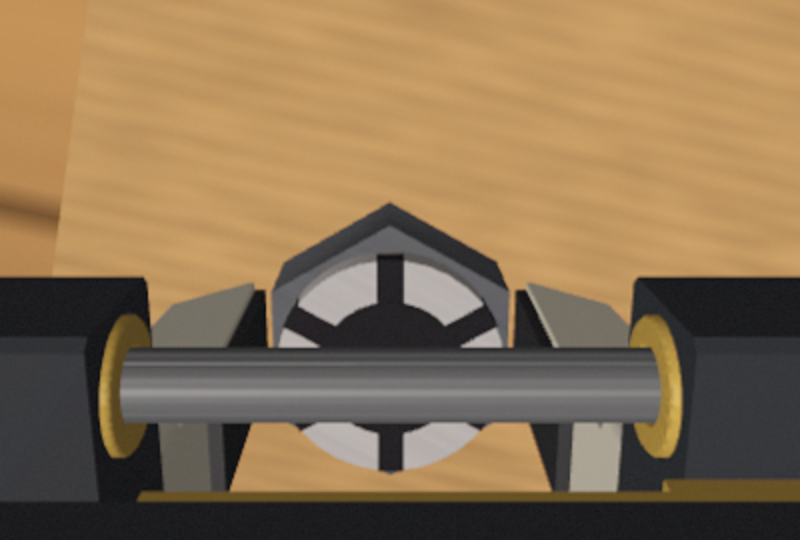

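The flats are against the pads (nut at crop px 390,340, hex aligned), so I'll lift it and carry it to spot 6.

>>> {"op": "move_arm", "data": {"motion": [[0, 0, -0.2, 0, 0, 0], [0, 0, -0.6, 0, 0, 0.036], [0, 0, -1, 0, 0, 0.0722], [0, 0, -1, 0, 0, 0.0722], [0, 0, -1, 0, 0, 0.0722]]}}

```text
time: 6.25
tool_pos: [0.4356, -0.1011, 0.1059]
tool_rot: [3.141, -0.001, -3.141]
contact_force: [0.5, -0.0, -2.8]
opening: 0.0525
grip_force: 25.0
```

>>> {"op": "move_arm", "data": {"motion": [[-0.1, 0.35, 0, 0, 0, 0], [-0.2, 0.7, 0, 0, 0, 0], [-0.263, 0.871, 0, 0, 0, 0]]}}

```text
time: 6.62
tool_pos: [0.4617, -0.0126, 0.1049]
tool_rot: [3.141, -0.004, -3.14]
contact_force: [0.0, -0.7, -2.3]
opening: 0.0522
grip_force: 25.0
```

>>> {"op": "move_arm", "data": {"motion": [[-0.1, 0.35, 0, 0, 0, 0], [-0.2, 0.7, 0, 0, 0, 0], [-0.263, 0.871, 0, 0, 0, 0]]}}

```text
time: 7.0
tool_pos: [0.4882, 0.0743, 0.105]
tool_rot: [3.141, -0.003, -3.139]
contact_force: [0.5, -0.8, -2.6]
opening: 0.0523
grip_force: 25.0
```

>>> {"op": "move_arm", "data": {"motion": [[-0.1, 0.35, 0, 0, 0, 0], [-0.2, 0.7, 0, 0, 0, 0], [-0.263, 0.871, 0, 0, 0, 0]]}}

```text
time: 7.38
tool_pos: [0.515, 0.161, 0.1055]
tool_rot: [-3.141, -0.002, -3.14]
contact_force: [0.2, -0.3, -1.3]
opening: 0.0518
grip_force: 25.0
```

>>> {"op": "move_arm", "data": {"motion": [[-0.1, 0.35, 0, 0, 0, 0], [-0.2, 0.7, 0, 0, 0, 0], [-0.263, 0.871, 0, 0, 0, 0]]}}

```text
time: 7.75
tool_pos: [0.5415, 0.2479, 0.1057]
tool_rot: [-3.141, -0.001, -3.141]
contact_force: [-0.1, 0.4, -1.9]
opening: 0.052
grip_force: 25.0
```

>>> {"op": "move_arm", "data": {"motion": [[-0.1, 0.35, 0, 0, 0, 0], [-0.2, 0.7, 0, 0, 0, 0], [-0.263, 0.871, 0, 0, 0, 0], [-0.263, 0.871, 0, 0, 0, 0], [-0.263, 0.871, 0, 0, 0, 0]]}}

```text
time: 8.38
tool_pos: [0.5675, 0.3329, 0.1059]
tool_rot: [-3.14, -0.002, 3.141]
contact_force: [-0.4, -0.7, -2.2]
opening: 0.0524
grip_force: 25.0
```

```bash
python3 - <<'E'
from h import *
s=robot.observe(); print(s['tool_pos'],s['tool_rot'],s['opening'],s['grip_force'])
c=cam('wrist'); W=cloud(c); save(c,'w3'); blobs(W)
z=W[...,2]; S=W[(W[...,0]>.59)&(W[...,0]<.72)&(z>.05)&(z<.1)]
for y in np.arange(.2,.36,.01):
    p=S[(S[:,1]>=y)&(S[:,1]<y+.01)]
    if len(p)>20: print('y%.3f x %.4f %.4f zmax %.4f'%(y+.005,p[:,0].min(),p[:,0].max(),p[:,2].max()))
E
```

```text
[0.56747092 0.33292558 0.10590871] [-3.14037012e+00 -1.61480402e-03  3.14102157e+00] 0.05235284797225602 24.999524652957916
px [40. 39.] 6558 h 0.0462 top c 0.4500 0.1817 d 0.0321 | all c 0.4478 0.1741 d 0.0655
px [190.  36.] 9817 h 0.0466 top c 0.4376 0.2618 d 0.0551 | all c 0.4341 0.2616 d 0.0827
px [520. 251.] 3510 h 0.0967 top c 0.5577 0.4469 d 0.0097 | all c 0.5716 0.4453 d 0.0366
px [ 16. 366.] 376 h 0.0739 top c 0.6297 0.1707 d 0.0095 | all c 0.6285 0.1646 d 0.0220
```

View pics/w3.png

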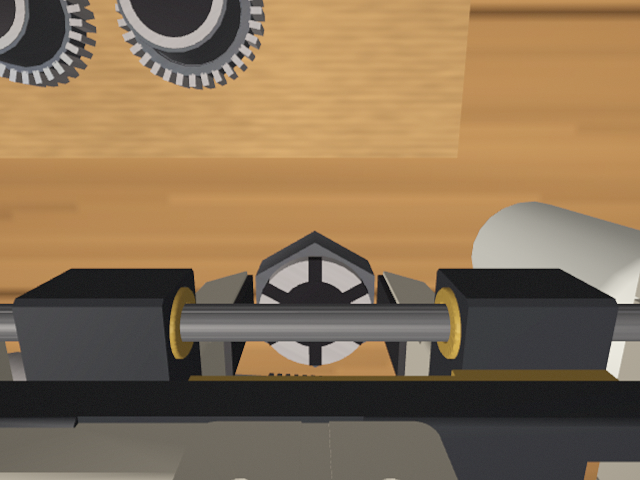

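The nut sits held at px (315,310). The bottle is to the right at (540,250), clear of the gripper body, so I can lower the nut.

>>> {"op": "move_arm", "data": {"motion": [[0, 0, 0.35, 0, 0, 0], [0, 0, 0.7, 0, 0, 0], [0, 0, 0.92, 0, 0, 0], [0, 0, 0.98, 0, 0, 0], [0, 0, 0.995, 0, 0, 0], [0, 0, 0.995, 0, 0, 0]]}}

```text
time: 9.18
tool_pos: [0.5686, 0.3343, 0.0085]
tool_rot: [3.141, 0.002, 3.141]
contact_force: [-0.1, 0.6, -2.5]
opening: 0.0522
grip_force: 25.0
```

>>> {"op": "move_arm", "data": {"motion": [[0, 0, 0, 0, 0, 0], [0, 0, 0, 0, 0, 0], [0, 0, 0, 0, 0, 0], [0, 0, 0, 0, 0, 0]], "fingers": 1}}

```text
time: 9.68
tool_pos: [0.5679, 0.3343, 0.0074]
tool_rot: [3.141, 0.0, 3.141]
contact_force: [0.1, 0.3, 0.5]
opening: 0.0875
grip_force: 0.0
```

>>> {"op": "move_arm", "data": {"motion": [[0, 0, -0.3, 0, 0, 0], [0, 0, -0.7, 0, 0, 0], [0, 0, -1, 0, 0, 0], [0, 0, -1, 0, 0, 0]]}}

```text
time: 10.18
tool_pos: [0.5693, 0.335, 0.1102]
tool_rot: [3.139, 0.005, 3.142]
contact_force: [1.7, -0.1, 0.5]
opening: 0.092
grip_force: 0.0
```

```bash
python3 - <<'E'
from h import *
s=robot.observe(); print(s['tool_pos'],s['opening'])
for n in ('wrist','scene','side'):
    print(n); blobs(cloud(cam(n)),z1=.055)
E
```

```text
[0.56928842 0.33495689 0.1101671 ] 0.09198044937761538
wrist
px [39. 38.] 6127 h 0.0461 top c 0.4505 0.1820 d 0.0310 | all c 0.4502 0.1747 d 0.0638
px [188.  35.] 9208 h 0.0466 top c 0.4404 0.2617 d 0.0548 | all c 0.4345 0.2616 d 0.0827
px [313. 237.] 4462 h 0.0284 top c 0.5696 0.3342 d 0.0438 | all c 0.5694 0.3344 d 0.0528
px [490. 251.] 2513 h 0.0541 top c 0.5776 0.4476 d 0.0461 | all c 0.5800 0.4496 d 0.0516
px [210. 354.] 173 h 0.0542 top c 0.6333 0.2698 d 0.0162 | all c 0.6381 0.2683 d 0.0260
scene
px [259. 200.] 1667 h 0.0452 top c 0.5255 -0.2447 d 0.2622 | all c 0.5333 -0.2518 d 0.2789
px [355. 248.] 207 h 0.0235 top c 0.4373 0.0861 d 0.0507 | all c 0.4367 0.0838 d 0.0553
px [373. 263.] 285 h 0.0485 top c 0.4390 0.1675 d 0.0494 | all c 0.4431 0.1620 d 0.0610
px [242. 281.] 200 h 0.0539 top c 0.7616 -0.0750 d 0.0776 | all c 0.7600 -0.0752 d 0.0805
px [273. 316.] 162 h 0.0541 top c 0.7735 0.0612 d 0.0589 | all c 0.7619 0.0529 d 0.0711
px [390. 330.] 246 h 0.0301 top c 0.5699 0.3356 d 0.0422 | all c 0.5684 0.3350 d 0.0526
side
px [349. 177.] 3187 h 0.0497 top c 0.5590 -0.2807 d 0.3173 | all c 0.5570 -0.2792 d 0.3195
px [274. 221.] 496 h 0.0531 top c 0.7487 -0.1170 d 0.1239 | all c 0.7490 -0.1188 d 0.1287
px [255. 272.] 349 h 0.0537 top c 0.7573 0.0617 d 0.0679 | all c 0.7584 0.0548 d 0.0714
px [388. 300.] 361 h 0.0202 top c 0.4363 0.0876 d 0.0518 | all c 0.4372 0.0857 d 0.0558
px [384. 330.] 725 h 0.0457 top c 0.4379 0.1710 d 0.0503 | all c 0.4384 0.1694 d 0.0732
px [381. 370.] 1082 h 0.0459 top c 0.4325 0.2658 d 0.0573 | all c 0.4334 0.2646 d 0.0841
```

The nut is placed at (0.5695, 0.3345) and spot 6 is (0.568, 0.3345). Gear_1 is next.

>>> {"op": "move_arm", "data": {"motion": [[0.4, -0.16, 0, 0, 0, 0], [0.8, -0.32, 0, 0, 0, 0], [1, -0.4, 0, 0, 0, 0]]}}

```text
time: 10.7
tool_pos: [0.4649, 0.2931, 0.1055]
tool_rot: [-3.14, -0.004, -3.141]
contact_force: [0.8, 0.2, 1.0]
opening: 0.092
grip_force: 0.0
```

>>> {"op": "move_arm", "data": {"motion": [[0.345, -0.32, 0, 0, 0, 0], [0.345, -0.32, 0, 0, 0, 0], [0.345, -0.32, 0.4, 0, 0, 0], [0.345, -0.32, 0.75, 0, 0, 0], [0.345, -0.32, 0.85, 0, 0, 0], [0.345, -0.32, 0.85, 0, 0, 0]]}}

```text
time: 11.45
tool_pos: [0.4334, 0.2624, 0.0217]
tool_rot: [-3.141, -0.001, 3.141]
contact_force: [0.3, -0.2, 0.3]
opening: 0.0916
grip_force: 0.0
```

>>> {"op": "move_arm", "data": {"motion": [[0, 0, 0, 0, 0, 0], [0, 0, 0, 0, 0, 0], [0, 0, 0, 0, 0, 0], [0, 0, 0, 0, 0, 0], [0, 0, 0, 0, 0, 0], [0, 0, 0, 0, 0, 0], [0, 0, 0, 0, 0, 0], [0, 0, 0, 0, 0, 0]], "fingers": -1, "newtons": 30}}

```text
time: 12.45
tool_pos: [0.4335, 0.2623, 0.0226]
tool_rot: [3.141, 0.0, 3.142]
contact_force: [-0.4, -1.8, 6.0]
opening: 0.0556
grip_force: 30.0
```

```bash
python3 - <<'E'
from h import *
s=robot.observe(); print(s['tool_pos'],s['opening'],s['grip_force'])
c=cam('wrist'); save(c,'w4'); blobs(cloud(c),z1=.055)
E
```

```text
[0.4334687  0.26225591 0.02259231] 0.055629266411760636 30.00090926885605
px [314. 260.] 17237 h 0.0500 top c 0.4240 0.2622 d 0.0900 | all c 0.4243 0.2622 d 0.0900
px [ 84. 252.] 6516 h 0.0460 top c 0.4217 0.1614 d 0.0331 | all c 0.4239 0.1667 d 0.0651
px [314. 357.] 3579 h 0.0467 top c 0.4447 0.2621 d 0.0507 | all c 0.4530 0.2594 d 0.0584
```

>>> {"op": "move_arm", "data": {"motion": [[0, 0, -0.2, 0, 0, 0], [0, 0, -0.6, 0, 0, 0], [0, 0, -0.9, 0, 0, 0], [0, 0, -0.9, 0, 0, 0]]}}

```text
time: 13.0
tool_pos: [0.4341, 0.2626, 0.1131]
tool_rot: [3.14, 0.003, 3.141]
contact_force: [-0.0, 0.0, -7.0]
opening: 0.0555
grip_force: 30.0
```

>>> {"op": "move_arm", "data": {"motion": [[-0.3, -0.02, 0, 0, 0, 0], [-0.6, -0.04, 0, 0, 0, 0], [-0.8, -0.06, 0, 0, 0, 0]]}}

```text
time: 13.38
tool_pos: [0.5133, 0.2557, 0.1093]
tool_rot: [-3.14, -0.004, 3.141]
contact_force: [-0.1, 0.2, -6.0]
opening: 0.0552
grip_force: 30.0
```

>>> {"op": "move_arm", "data": {"motion": [[-0.3, 0, 0, 0, 0, 0], [-0.5, 0, 0, 0, 0, 0], [-0.5, 0, 0, 0, 0, 0], [-0.5, 0, 0.4, 0, 0, 0], [-0.5, 0, 0.7, 0, 0, 0], [-0.5, 0, 0.85, 0, 0, 0], [-0.5, 0, 0.9, 0, 0, 0], [-0.5, 0, 0.9, 0, 0, 0]]}}

```text
time: 14.38
tool_pos: [0.5631, 0.2564, 0.0228]
tool_rot: [3.141, 0.0, -3.141]
contact_force: [1.4, 1.2, -6.0]
opening: 0.0554
grip_force: 30.0
```

>>> {"op": "move_arm", "data": {"motion": [[0, 0, 0, 0, 0, 0], [0, 0, 0, 0, 0, 0], [0, 0, 0, 0, 0, 0]], "fingers": 0.35}}

```text
time: 14.75
tool_pos: [0.5639, 0.2564, 0.0229]
tool_rot: [3.141, 0.002, 3.141]
contact_force: [-0.4, -0.3, 0.0]
opening: 0.0616
grip_force: 0.0
```

>>> {"op": "move_arm", "data": {"motion": [[0, 0, -0.3, 0, 0, 0], [0, 0, -0.7, 0, 0, 0], [0, 0, -0.85, 0, 0, 0], [0, 0, -0.85, 0, 0, 0]]}}

```text
time: 15.25
tool_pos: [0.5638, 0.2564, 0.108]
tool_rot: [3.141, 0.002, 3.141]
contact_force: [-0.0, -0.1, -0.1]
opening: 0.0619
grip_force: 0.0
```

```bash
python3 - <<'E'
from h import *
s=robot.observe(); print(s['tool_pos'],s['opening'])
for n in ('wrist','scene','side'):
    print(n); blobs(cloud(cam(n)),z1=.055)
E
```

```text
[0.56379954 0.25637916 0.10798797] 0.06190248559649007
wrist
px [29. 35.] 4141 h 0.0209 top c 0.4435 0.0896 d 0.0475 | all c 0.4426 0.0895 d 0.0487
px [155.  38.] 9446 h 0.0467 top c 0.4388 0.1662 d 0.0504 | all c 0.4392 0.1663 d 0.0702
px [315. 236.] 11255 h 0.0468 top c 0.5635 0.2563 d 0.0561 | all c 0.5637 0.2560 d 0.0827
px [434. 246.] 4556 h 0.0284 top c 0.5694 0.3342 d 0.0444 | all c 0.5695 0.3340 d 0.0527
px [615. 257.] 2867 h 0.0518 top c 0.5779 0.4413 d 0.0220 | all c 0.5714 0.4453 d 0.0359
px [256. 349.] 325 h 0.0547 top c 0.6264 0.2178 d 0.0261 | all c 0.6395 0.2145 d 0.0433
scene
px [259. 200.] 1679 h 0.0449 top c 0.5250 -0.2446 d 0.2613 | all c 0.5330 -0.2562 d 0.2807
px [242. 281.] 201 h 0.0533 top c 0.7620 -0.0752 d 0.0766 | all c 0.7605 -0.0752 d 0.0809
px [370. 311.] 534 h 0.0481 top c 0.5638 0.2570 d 0.0567 | all c 0.5635 0.2563 d 0.0848
px [273. 316.] 154 h 0.0531 top c 0.7712 0.0605 d 0.0621 | all c 0.7621 0.0534 d 0.0712
px [390. 330.] 248 h 0.0300 top c 0.5690 0.3354 d 0.0434 | all c 0.5690 0.3350 d 0.0544
side
px [337. 172.] 1622 h 0.0510 top c 0.6073 -0.2780 d 0.2279 | all c 0.6074 -0.2776 d 0.2284
px [384. 196.] 316 h 0.0415 top c 0.4806 -0.2291 d 0.0920 | all c 0.4868 -0.2276 d 0.1146
px [272. 225.] 474 h 0.0541 top c 0.7545 -0.0953 d 0.0911 | all c 0.7520 -0.1020 d 0.1042
px [255. 272.] 360 h 0.0542 top c 0.7575 0.0600 d 0.0682 | all c 0.7583 0.0544 d 0.0718
px [388. 300.] 358 h 0.0200 top c 0.4356 0.0883 d 0.0492 | all c 0.4372 0.0852 d 0.0542
px [384. 330.] 729 h 0.0456 top c 0.4375 0.1700 d 0.0497 | all c 0.4381 0.1700 d 0.0717
px [321. 365.] 545 h 0.0434 top c 0.5602 0.2657 d 0.0545 | all c 0.5613 0.2613 d 0.0827
px [311. 391.] 462 h 0.0280 top c 0.5689 0.3379 d 0.0436 | all c 0.5680 0.3375 d 0.0535
```

Gear_1 is at (0.5637, 0.256), on its spot. Now gear_2, which goes to (0.558, 0.173).

>>> {"op": "move_arm", "data": {"motion": [[0.4, -0.3, 0, 0, 0, 0], [0.8, -0.6, 0, 0, 0, 0], [0.95, -0.7, 0, 0, 0, 0]], "fingers": 0.6}}

```text
time: 15.78
tool_pos: [0.4651, 0.1847, 0.1057]
tool_rot: [-3.14, -0.005, 3.141]
contact_force: [0.9, -1.1, 0.3]
opening: 0.0735
grip_force: 0.0
```

>>> {"op": "move_arm", "data": {"motion": [[0.305, -0.19, 0, 0, 0, 0], [0.305, -0.19, 0, 0, 0, 0], [0.305, -0.19, 0.4, 0, 0, 0], [0.305, -0.19, 0.75, 0, 0, 0], [0.305, -0.19, 0.86, 0, 0, 0], [0.305, -0.19, 0.86, 0, 0, 0]]}}

```text
time: 16.52
tool_pos: [0.4379, 0.1674, 0.0207]
tool_rot: [-3.141, -0.001, 3.142]
contact_force: [-0.0, 0.0, -0.5]
opening: 0.0737
grip_force: 0.0
```

>>> {"op": "move_arm", "data": {"motion": [[0, 0, 0, 0, 0, 0], [0, 0, 0, 0, 0, 0], [0, 0, 0, 0, 0, 0], [0, 0, 0, 0, 0, 0], [0, 0, 0, 0, 0, 0], [0, 0, 0, 0, 0, 0], [0, 0, 0, 0, 0, 0]], "fingers": -1, "newtons": 30}}

```text
time: 17.4
tool_pos: [0.4383, 0.1672, 0.022]
tool_rot: [3.142, 0.002, -3.141]
contact_force: [-0.7, -2.3, 6.6]
opening: 0.0495
grip_force: 30.0
```

>>> {"op": "move_arm", "data": {"motion": [[0, 0, -0.2, 0, 0, 0], [0, 0, -0.6, 0, 0, 0], [0, 0, -0.9, 0, 0, 0], [0, 0, -0.9, 0, 0, 0]]}}

```text
time: 17.9
tool_pos: [0.4388, 0.1675, 0.1126]
tool_rot: [3.141, 0.004, 3.141]
contact_force: [0.7, 0.1, -4.8]
opening: 0.0497
grip_force: 30.0
```

>>> {"op": "move_arm", "data": {"motion": [[-0.3, 0.02, 0, 0, 0, 0], [-0.6, 0.03, 0, 0, 0, 0], [-0.8, 0.04, 0, 0, 0, 0]]}}

```text
time: 18.27
tool_pos: [0.5179, 0.171, 0.1088]
tool_rot: [-3.141, -0.003, 3.141]
contact_force: [-0.2, 0.2, -4.2]
opening: 0.049
grip_force: 30.0
```

>>> {"op": "move_arm", "data": {"motion": [[-0.3, 0, 0, 0, 0, 0], [-0.395, 0, 0, 0, 0, 0], [-0.395, 0, 0, 0, 0, 0], [-0.395, 0, 0.4, 0, 0, 0], [-0.395, 0, 0.7, 0, 0, 0], [-0.395, 0, 0.85, 0, 0, 0], [-0.395, 0, 0.9, 0, 0, 0], [-0.395, 0, 0.9, 0, 0, 0]]}}

```text
time: 19.27
tool_pos: [0.5573, 0.1714, 0.0223]
tool_rot: [3.141, 0.001, -3.141]
contact_force: [0.3, 0.0, -3.7]
opening: 0.0492
grip_force: 30.0
```

>>> {"op": "move_arm", "data": {"motion": [[0, 0, 0, 0, 0, 0], [0, 0, 0, 0, 0, 0], [0, 0, 0, 0, 0, 0]], "fingers": 0.2}}

```text
time: 19.65
tool_pos: [0.5578, 0.1713, 0.0217]
tool_rot: [3.141, 0.001, 3.141]
contact_force: [0.1, 0.0, -0.3]
opening: 0.0551
grip_force: 0.0
```

>>> {"op": "move_arm", "data": {"motion": [[0, 0, -0.3, 0, 0, 0], [0, 0, -0.7, 0, 0, 0], [0, 0, -0.85, 0, 0, 0], [0, 0, -0.85, 0, 0, 0]]}}

```text
time: 20.15
tool_pos: [0.5578, 0.1713, 0.1069]
tool_rot: [3.141, 0.002, 3.141]
contact_force: [-0.4, -0.1, -0.4]
opening: 0.0547
grip_force: 0.0
```

```bash
python3 - <<'E'
from h import *
s=robot.observe(); print(s['tool_pos'],s['opening'])
for n in ('wrist','scene','side'):
    print(n); blobs(cloud(cam(n)),z1=.055)
E
```

```text
[0.557772  0.1713149 0.1068606] 0.05467566961296561
wrist
px [160.  38.] 6635 h 0.0208 top c 0.4370 0.0822 d 0.0521 | all c 0.4368 0.0823 d 0.0527
px [315. 238.] 8414 h 0.0467 top c 0.5572 0.1711 d 0.0504 | all c 0.5575 0.1714 d 0.0706
px [445. 235.] 9399 h 0.0467 top c 0.5630 0.2564 d 0.0566 | all c 0.5628 0.2561 d 0.0825
px [567. 248.] 4001 h 0.0283 top c 0.5692 0.3346 d 0.0447 | all c 0.5677 0.3340 d 0.0519
px [364. 352.] 801 h 0.0546 top c 0.6253 0.2031 d 0.0306 | all c 0.6393 0.2044 d 0.0473
scene
px [259. 200.] 1674 h 0.0448 top c 0.5298 -0.2438 d 0.2722 | all c 0.5327 -0.2510 d 0.2798
px [243. 280.] 199 h 0.0532 top c 0.7571 -0.0740 d 0.0635 | all c 0.7613 -0.0738 d 0.0799
px [350. 291.] 389 h 0.0488 top c 0.5569 0.1731 d 0.0478 | all c 0.5581 0.1727 d 0.0700
px [370. 311.] 570 h 0.0483 top c 0.5637 0.2581 d 0.0557 | all c 0.5624 0.2577 d 0.0840
px [273. 316.] 153 h 0.0533 top c 0.7715 0.0611 d 0.0618 | all c 0.7620 0.0532 d 0.0711
px [390. 330.] 250 h 0.0299 top c 0.5696 0.3351 d 0.0433 | all c 0.5690 0.3348 d 0.0517
side
px [378. 177.] 1022 h 0.0486 top c 0.4734 -0.3439 d 0.0798 | all c 0.4866 -0.2846 d 0.1631
px [275. 222.] 562 h 0.0534 top c 0.7499 -0.1169 d 0.1264 | all c 0.7494 -0.1188 d 0.1296
px [255. 272.] 361 h 0.0539 top c 0.7579 0.0584 d 0.0680 | all c 0.7584 0.0549 d 0.0716
px [388. 300.] 352 h 0.0205 top c 0.4369 0.0867 d 0.0512 | all c 0.4356 0.0852 d 0.0548
px [330. 328.] 477 h 0.0446 top c 0.5562 0.1820 d 0.0442 | all c 0.5570 0.1751 d 0.0713
px [321. 358.] 1045 h 0.0456 top c 0.5625 0.2601 d 0.0566 | all c 0.5630 0.2598 d 0.0842
px [311. 391.] 468 h 0.0277 top c 0.5688 0.3379 d 0.0425 | all c 0.5701 0.3370 d 0.0538
```

Gear_2 is placed. The bearing goes next, to (0.546, -0.028).

>>> {"op": "move_arm", "data": {"motion": [[0.4, -0.3, 0, 0, 0, 0], [0.8, -0.6, 0, 0, 0, 0], [0.95, -0.7, 0, 0, 0, 0]], "fingers": 1}}

```text
time: 20.68
tool_pos: [0.4591, 0.1001, 0.1048]
tool_rot: [-3.141, -0.004, 3.141]
contact_force: [0.1, -0.4, -0.3]
opening: 0.0804
grip_force: 0.0
```

>>> {"op": "move_arm", "data": {"motion": [[0.26, -0.18, 0, 0, 0, 0], [0.26, -0.18, 0, 0, 0, 0], [0.26, -0.18, 0.4, 0, 0, 0], [0.26, -0.18, 0.75, 0, 0, 0], [0.26, -0.18, 0.95, 0, 0, 0], [0.26, -0.18, 1, 0, 0, 0], [0.26, -0.18, 1, 0, 0, 0]]}}

```text
time: 21.55
tool_pos: [0.4366, 0.0835, 0.006]
tool_rot: [3.141, -0.0, -3.142]
contact_force: [0.4, -1.2, 0.5]
opening: 0.0918
grip_force: 0.0
```

>>> {"op": "move_arm", "data": {"motion": [[0, 0, 0, 0, 0, 0], [0, 0, 0, 0, 0, 0], [0, 0, 0, 0, 0, 0], [0, 0, 0, 0, 0, 0], [0, 0, 0, 0, 0, 0], [0, 0, 0, 0, 0, 0], [0, 0, 0, 0, 0, 0], [0, 0, 0, 0, 0, 0]], "fingers": -1, "newtons": 25}}

```text
time: 22.55
tool_pos: [0.4364, 0.0832, 0.0064]
tool_rot: [3.142, 0.0, 3.141]
contact_force: [-0.5, -1.6, 5.2]
opening: 0.0509
grip_force: 25.0
```

>>> {"op": "move_arm", "data": {"motion": [[0, 0, -0.2, 0, 0, 0], [0, 0, -0.6, 0, 0, 0], [0, 0, -0.9, 0, 0, 0], [0, 0, -0.9, 0, 0, 0]]}}

```text
time: 23.05
tool_pos: [0.4374, 0.0833, 0.0975]
tool_rot: [3.141, 0.004, 3.142]
contact_force: [0.2, 0.8, -2.1]
opening: 0.0512
grip_force: 25.0
```

>>> {"op": "move_arm", "data": {"motion": [[-0.3, -0.3, 0, 0, 0, 0], [-0.6, -0.6, 0, 0, 0, 0], [-0.8, -0.8, 0, 0, 0, 0]]}}

```text
time: 23.42
tool_pos: [0.5165, 0.002, 0.0942]
tool_rot: [3.141, -0.002, 3.141]
contact_force: [0.6, -0.5, -1.8]
opening: 0.0513
grip_force: 25.0
```

>>> {"op": "move_arm", "data": {"motion": [[-0.29, -0.31, 0, 0, 0, 0], [-0.29, -0.31, 0, 0, 0, 0], [-0.29, -0.31, 0.4, 0, 0, 0], [-0.29, -0.31, 0.7, 0, 0, 0], [-0.29, -0.31, 0.85, 0, 0, 0], [-0.29, -0.31, 0.9, 0, 0, 0], [-0.29, -0.31, 0.9, 0, 0, 0]]}}

```text
time: 24.3
tool_pos: [0.5451, -0.0274, 0.0066]
tool_rot: [3.141, 0.0, -3.141]
contact_force: [-0.1, 0.3, -1.8]
opening: 0.0513
grip_force: 25.0
```

>>> {"op": "move_arm", "data": {"motion": [[0, 0, 0, 0, 0, 0], [0, 0, 0, 0, 0, 0], [0, 0, 0, 0, 0, 0], [0, 0, 0, 0, 0, 0]], "fingers": 1}}

```text
time: 24.8
tool_pos: [0.5454, -0.0278, 0.0063]
tool_rot: [3.142, 0.0, 3.141]
contact_force: [1.0, 0.5, -0.3]
opening: 0.086
grip_force: 0.0
```

>>> {"op": "move_arm", "data": {"motion": [[0, 0, -0.3, 0, 0, 0], [0, 0, -0.7, 0, 0, 0], [0, 0, -1, 0, 0, 0], [0, 0, -1, 0, 0, 0]]}}

```text
time: 25.3
tool_pos: [0.5468, -0.028, 0.1085]
tool_rot: [-3.141, 0.005, 3.141]
contact_force: [-0.2, 0.8, 0.0]
opening: 0.0914
grip_force: 0.0
```

```bash
python3 - <<'E'
from h import *
s=robot.observe(); print(s['tool_pos'],s['opening'])
c=cam('wrist'); blobs(cloud(c),z1=.055)
c=cam('side'); save(c,'s5'); W=cloud(c); blobs(W,z1=.055)
cv2.imwrite('pics/s5c.png',cv2.resize(c['image'][60:220,250:470,::-1],(800,582)))
for n,dz in (('side',-.001),('scene',.002)):
    c=cam(n); W=cloud(c).reshape(-1,3)-[0,0,dz]
    k=W[(abs(W[:,0]-.53)<.07)&(abs(W[:,1]+.265)<.07)&(W[:,2]>.285)&(W[:,2]<.36)]
    from scipy.optimize import least_squares
    print('knob',least_squares(lambda q:np.linalg.norm(k-q,axis=1)-.02,[.53,-.265,.31],loss='soft_l1',f_scale=.002).x.round(4),len(k))
    t=W[(abs(W[:,2]-.170)<.004)&(W[:,0]>.35)&(W[:,0]<.75)&(W[:,1]<-.15)&(W[:,1]>-.42)]
    print('case',cv2.minAreaRect(t[:,:2].astype(np.float32)))
    t=W[(abs(W[:,2]-.208)<.003)&(abs(W[:,0]-.552)<.07)&(abs(W[:,1]+.288)<.07)]
    print('plate',cv2.minAreaRect(t[:,:2].astype(np.float32)))
E
```

```text
[ 0.54680214 -0.02803381  0.10854887] 0.09141078826088127
px [315. 235.] 4948 h 0.0208 top c 0.5459 -0.0278 d 0.0520 | all c 0.5459 -0.0277 d 0.0522
px [605. 238.] 4578 h 0.0461 top c 0.5475 0.1532 d 0.0263 | all c 0.5471 0.1596 d 0.0627
px [348. 351.] 670 h 0.0545 top c 0.6123 -0.0044 d 0.0316 | all c 0.6289 -0.0056 d 0.0538
px [319. 179.] 1215 h 0.0490 top c 0.6647 -0.2703 d 0.1414 | all c 0.6537 -0.2679 d 0.1509
px [393. 183.] 1646 h 0.0495 top c 0.4568 -0.2875 d 0.1642 | all c 0.4586 -0.2837 d 0.1675
px [275. 222.] 544 h 0.0536 top c 0.7505 -0.1132 d 0.1208 | all c 0.7472 -0.1158 d 0.1292
px [348. 257.] 291 h 0.0200 top c 0.5448 -0.0215 d 0.0523 | all c 0.5443 -0.0233 d 0.0558
px [255. 272.] 360 h 0.0539 top c 0.7570 0.0617 d 0.0678 | all c 0.7585 0.0541 d 0.0716
px [330. 324.] 719 h 0.0458 top c 0.5569 0.1753 d 0.0508 | all c 0.5569 0.1751 d 0.0720
px [321. 358.] 1039 h 0.0457 top c 0.5624 0.2600 d 0.0563 | all c 0.5645 0.2607 d 0.0852
px [311. 391.] 471 h 0.0278 top c 0.5685 0.3381 d 0.0437 | all c 0.5683 0.3368 d 0.0540
knob [ 0.53  -0.265  0.31 ] 0
case ((0.5517431497573853, -0.28373679518699646), (0.309442400932312, 0.12959115207195282), 4.299169063568115)
plate ((0.5078151822090149, -0.2834208905696869), (0.01754031702876091, 0.0817868635058403), 3.775268077850342)
knob [ 0.5309 -0.2605  0.3085] 180
case ((0.5521384477615356, -0.28559213876724243), (0.3102553188800812, 0.1277449131011963), 3.9209225177764893)
plate ((0.5520841479301453, -0.2892792820930481), (0.10767058283090591, 0.09576676785945892), 4.822371482849121)
```

View pics/s5c.png

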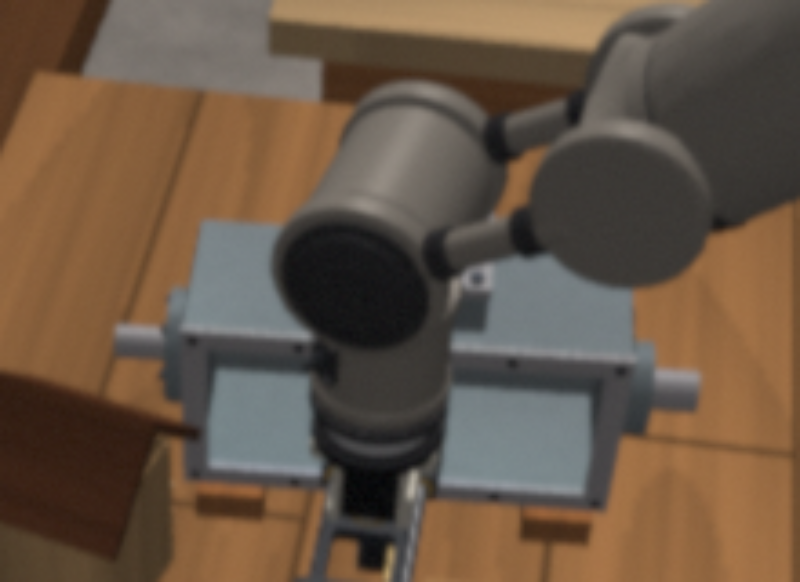

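All four parts are on their spots; the arm hides the lever in the side view. The knob and plate positions agree with fore ≈ -0.10 and side ≈ -0.16, so the lever is already in the left slot. I'll go up over the knob.

>>> {"op": "move_arm", "data": {"motion": [[0, 0, -0.4, 0, 0, 0], [0, 0, -0.8, 0, 0, 0], [0, 0, -1, 0, 0, 0]]}}

```text
time: 25.88
tool_pos: [0.5456, -0.0279, 0.2071]
tool_rot: [-3.142, 0.001, 3.141]
contact_force: [0.2, -0.3, -0.3]
opening: 0.0913
grip_force: 0.0
```

>>> {"op": "move_arm", "data": {"motion": [[0, 0, -0.4, 0, 0, 0], [0, -0.2, -0.8, 0, 0, 0], [0, -0.6, -1, 0, 0, 0], [0, -0.8, -1, 0, 0, 0]]}}

```text
time: 26.38
tool_pos: [0.5456, -0.1094, 0.3063]
tool_rot: [-3.141, 0.001, 3.14]
contact_force: [0.5, -0.0, 0.1]
opening: 0.0918
grip_force: 0.0
```

>>> {"op": "move_arm", "data": {"motion": [[0, 0, -0.3, 0, 0, 0], [0, -0.1, -0.5, 0, 0, 0], [0, -0.5, -0.5, 0, 0, 0], [0, -0.8, -0.5, 0, 0, 0], [0, -0.8, -0.5, 0, 0, 0]]}}

```text
time: 27.0
tool_pos: [0.5448, -0.1892, 0.3532]
tool_rot: [3.139, -0.004, 3.139]
contact_force: [0.2, 0.8, 0.4]
opening: 0.0924
grip_force: 0.0
```

```bash
python3 - <<'E'
from h import *
from scipy.optimize import least_squares
s=robot.observe(); print(s['tool_pos'],s['tool_rot'],s['qpos'].round(2))
c=cam('wrist'); save(c,'w6'); W=cloud(c).reshape(-1,3)
k=W[(abs(W[:,0]-.53)<.05)&(abs(W[:,1]+.262)<.05)&(W[:,2]>.29)&(W[:,2]<.36)]; print(len(k))
if len(k)>20: print('knob',least_squares(lambda q:np.linalg.norm(k-q,axis=1)-.02,[.53,-.262,.31],loss='soft_l1',f_scale=.002).x.round(4))
t=W[(abs(W[:,2]-.209)<.004)&(abs(W[:,0]-.552)<.07)&(abs(W[:,1]+.288)<.07)]
if len(t)>20: print('plate',cv2.minAreaRect(t[:,:2].astype(np.float32)))
E
```

```text
[ 0.54481914 -0.18923037  0.35322773] [ 3.1393342  -0.00416548  3.13863036] [-0.47  0.39  1.11  0.    1.64 -2.04]
5073
knob [ 0.5324 -0.2609  0.3123]
plate ((0.5527880191802979, -0.2919183373451233), (0.10841812193393707, 0.0927615538239479), 4.197640419006348)
```

View pics/w6.png

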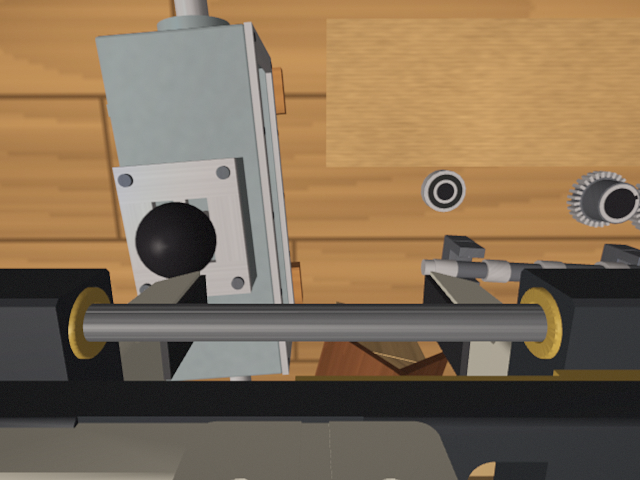

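The wrist view shows the knob at px (176,240) over the gate's left slot, and the bearing and gears in their row. Measured positions are knob (0.532, -0.261, 0.312) and gate centre (0.5525, -0.2915).

>>> {"op": "move_arm", "data": {"motion": [[0.06, -0.35, 0, 0, 0, -0.0232], [0.138, -0.73, 0, 0, 0, -0.0232], [0.138, -0.73, 0, 0, 0, -0.0232], [0.138, -0.73, 0, 0, 0, -0.0232]]}}

```text
time: 27.55
tool_pos: [0.5316, -0.2595, 0.3555]
tool_rot: [3.14, -0.001, -3.068]
contact_force: [-0.1, -1.0, 0.1]
opening: 0.092
grip_force: 0.0
```

>>> {"op": "move_arm", "data": {"motion": [[0, 0, 0.2, 0, 0, 0], [0, 0, 0.4, 0, 0, 0], [0, 0, 0.6, 0, 0, 0], [0, 0, 0.63, 0, 0, 0], [0, 0, 0.63, 0, 0, 0]]}}

```text
time: 28.18
tool_pos: [0.5319, -0.26, 0.2937]
tool_rot: [-3.142, 0.001, -3.068]
contact_force: [1.1, -0.3, 0.5]
opening: 0.0918
grip_force: 0.0
```

>>> {"op": "move_arm", "data": {"motion": [[0, 0, 0, 0, 0, 0], [0, 0, 0, 0, 0, 0], [0, 0, 0, 0, 0, 0], [0, 0, 0, 0, 0, 0], [0, 0, 0, 0, 0, 0], [0, 0, 0, 0, 0, 0], [0, 0, 0, 0, 0, 0], [0, 0, 0, 0, 0, 0], [0, 0, 0, 0, 0, 0]], "fingers": -1, "newtons": 25}}

```text
time: 29.3
tool_pos: [0.5314, -0.2607, 0.2932]
tool_rot: [3.141, -0.0, -3.069]
contact_force: [0.1, 0.8, 0.8]
opening: 0.0384
grip_force: 25.0
```

```bash
cat > lev.py <<'E'
from h import *
import sys
g=np.array([.5525,-.2915,0]); Rg=R.from_euler('z',.073).as_matrix()
s=robot.observe(); T=R.from_euler('xyz',s['tool_rot']).as_matrix(); p=s['tool_pos']
q=Rg.T@(p+[0,0,.019]-g); print('grasp in gearbox',q.round(4),'fore',np.arcsin(q[0]/.19).round(3),'side',np.arctan2(-q[1],q[2]-.125).round(3))
for f,d in ((-.24,-.16),(0,-.16),(.24,-.16),(0,.16),(-.24,.16)):
    k=np.array([.19*np.sin(f),-.19*np.cos(f)*np.sin(d),.125+.19*np.cos(f)*np.cos(d)])
    print(f,d,'abs',(Rg@k+g-[0,0,.019]).round(4),'rel tool (0.1m)',(T.T@(Rg@k+g-[0,0,.019]-p)*10).round(3))
E
python3 lev.py
```

```text
grasp in gearbox [-0.0188  0.0322  0.3122] fore -0.099 side -0.171
-0.24 -0.16 abs [ 0.5053 -0.2655  0.2882] rel tool (0.1m) [ 0.264 -0.028  0.05 ]
0 -0.16 abs [ 0.5503 -0.2613  0.2936] rel tool (0.1m) [-0.188 -0.02  -0.004]
0.24 -0.16 abs [ 0.5954 -0.2589  0.2882] rel tool (0.1m) [-0.639 -0.028  0.05 ]
0 0.16 abs [ 0.5547 -0.3217  0.2936] rel tool (0.1m) [-0.188 -0.625 -0.004]
-0.24 0.16 abs [ 0.5096 -0.3241  0.2882] rel tool (0.1m) [ 0.264 -0.616  0.05 ]
```

>>> {"op": "move_arm", "data": {"motion": [[0.08, -0.01, 0.01, 0, 0, 0], [0.16, -0.02, 0.03, 0, 0, 0], [0.23, -0.02, 0.04, 0, 0, 0], [0.28, -0.02, 0.05, 0, 0, 0], [0.28, -0.02, 0.05, 0, 0, 0], [0.28, -0.02, 0.05, 0, 0, 0], [0.28, -0.02, 0.05, 0, 0, 0], [0.28, -0.02, 0.05, 0, 0, 0]]}}

```text
time: 30.3
tool_pos: [0.5041, -0.2647, 0.2887]
tool_rot: [-3.141, 0.002, -3.069]
contact_force: [4.8, 3.5, 3.9]
opening: 0.0388
grip_force: 25.0
```

```bash
python3 lev.py; python3 - <<'E'
from h import *
s=robot.observe(); print(s['contact_force'],s['opening'],s['grip_force'])
from scipy.optimize import least_squares
W=cloud(cam('wrist')).reshape(-1,3); p=s['tool_pos']+[0,0,.019]
k=W[(np.linalg.norm(W-p,axis=1)<.035)&(abs(W[:,1]-p[1])<.017)&(W[:,2]>.29)]; print(len(k), least_squares(lambda q:np.linalg.norm(k-q,axis=1)-.02,p,loss='soft_l1',f_scale=.002).x.round(4))
E
```

```text
grasp in gearbox [-0.0463  0.0303  0.3077] fore -0.246 side -0.164
-0.24 -0.16 abs [ 0.5053 -0.2655  0.2882] rel tool (0.1m) [-0.011 -0.008  0.005]
0 -0.16 abs [ 0.5503 -0.2613  0.2936] rel tool (0.1m) [-0.463  0.    -0.048]
0.24 -0.16 abs [ 0.5954 -0.2589  0.2882] rel tool (0.1m) [-0.914 -0.008  0.007]
0 0.16 abs [ 0.5547 -0.3217  0.2936] rel tool (0.1m) [-0.463 -0.605 -0.048]
-0.24 0.16 abs [ 0.5096 -0.3241  0.2882] rel tool (0.1m) [-0.011 -0.597  0.005]
[4.7937396  3.5438302  3.93532947] 0.03877493509604135 25.00049650669098
4899 [ 0.5071 -0.2636  0.3082]
```

Left back is home (fore ≈ -0.24). Now left forward.

>>> {"op": "move_arm", "data": {"motion": [[-0.11, 0, -0.02, 0, 0, 0], [-0.22, 0, -0.035, 0, 0, 0], [-0.33, 0, -0.045, 0, 0, 0], [-0.46, 0, -0.048, 0, 0, 0], [-0.58, 0, -0.045, 0, 0, 0], [-0.7, 0, -0.035, 0, 0, 0], [-0.82, 0, -0.01, 0, 0, 0], [-0.93, 0, 0.007, 0, 0, 0], [-0.93, 0, 0.007, 0, 0, 0], [-0.93, 0, 0.007, 0, 0, 0], [-0.93, 0, 0.007, 0, 0, 0], [-0.93, 0, 0.007, 0, 0, 0]]}}

```text
time: 31.85
tool_pos: [0.5956, -0.258, 0.2878]
tool_rot: [3.141, -0.002, -3.069]
contact_force: [-1.5, 2.8, 5.5]
opening: 0.0384
grip_force: 25.0
```

```bash
cat >> lev.py <<'E'
print(s['contact_force'],s['opening'],s['grip_force'])
from scipy.optimize import least_squares
W=cloud(cam('wrist')).reshape(-1,3); p=s['tool_pos']+[0,0,.019]
k=W[(np.linalg.norm(W-p,axis=1)<.035)&(abs(W[:,1]-p[1])<.017)&(W[:,2]>.29)]
k=least_squares(lambda q:np.linalg.norm(k-q,axis=1)-.02,p,loss='soft_l1',f_scale=.002).x
q=Rg.T@(k-g); print('knob seen',k.round(4),'fore',np.arcsin(q[0]/.19).round(3),'side',np.arctan2(-q[1],q[2]-.125).round(3))
E
python3 lev.py
```

```text
grasp in gearbox [0.0454 0.0302 0.3068] fore 0.241 side -0.165
-0.24 -0.16 abs [ 0.5053 -0.2655  0.2882] rel tool (0.1m) [ 0.906 -0.009 -0.002]
0 -0.16 abs [ 0.5503 -0.2613  0.2936] rel tool (0.1m) [ 0.454  0.    -0.057]
0.24 -0.16 abs [ 0.5954 -0.2589  0.2882] rel tool (0.1m) [ 0.002 -0.008 -0.004]
0 0.16 abs [ 0.5547 -0.3217  0.2936] rel tool (0.1m) [ 0.454 -0.605 -0.057]
-0.24 0.16 abs [ 0.5096 -0.3241  0.2882] rel tool (0.1m) [ 0.905 -0.597 -0.002]
[-1.53713023  2.79707091  5.48943315] 0.03840802330399729 25.000559091567993
knob seen [ 0.5931 -0.2572  0.308 ] fore 0.228 side -0.169
```

>>> {"op": "move_arm", "data": {"motion": [[-0.02, 0, 0, 0, 0, 0], [-0.05, 0, 0.01, 0, 0, 0], [-0.05, 0, 0.01, 0, 0, 0], [-0.05, 0, 0.01, 0, 0, 0], [-0.05, 0, 0.01, 0, 0, 0]]}}

```text
time: 32.52
tool_pos: [0.5978, -0.2579, 0.2872]
tool_rot: [3.141, -0.008, -3.07]
contact_force: [-15.3, 3.4, 10.5]
opening: 0.0387
grip_force: 25.0
```

>>> {"op": "move_arm", "data": {"motion": [[0.12, 0, -0.03, 0, 0, 0], [0.24, 0, -0.05, 0, 0, 0], [0.36, 0, -0.06, 0, 0, 0], [0.46, 0, -0.065, 0, 0, 0], [0.51, 0, -0.065, 0, 0, 0], [0.51, 0, -0.065, 0, 0, 0], [0.51, 0, -0.065, 0, 0, 0]]}}

```text
time: 33.4
tool_pos: [0.551, -0.2612, 0.2932]
tool_rot: [3.142, 0.001, -3.069]
contact_force: [3.2, 3.4, 4.1]
opening: 0.0386
grip_force: 25.0
```

```bash
python3 lev.py
```

```text
grasp in gearbox [0.0007 0.0303 0.3122] fore 0.003 side -0.161
-0.24 -0.16 abs [ 0.5053 -0.2655  0.2882] rel tool (0.1m) [ 0.458 -0.009  0.05 ]
0 -0.16 abs [ 0.5503 -0.2613  0.2936] rel tool (0.1m) [ 0.007 -0.001 -0.004]
0.24 -0.16 abs [ 0.5954 -0.2589  0.2882] rel tool (0.1m) [-0.445 -0.009  0.051]
0 0.16 abs [ 0.5547 -0.3217  0.2936] rel tool (0.1m) [ 0.007 -0.606 -0.004]
-0.24 0.16 abs [ 0.5096 -0.3241  0.2882] rel tool (0.1m) [ 0.458 -0.597  0.05 ]
[3.15087064 3.43718253 4.11933737] 0.03864013321179573 25.000423192977905
knob seen [ 0.5528 -0.2593  0.313 ] fore 0.014 side -0.169
```

The forward stop was reached (15 N) and the lever is back at neutral, so I'll cross to the right slot.

>>> {"op": "move_arm", "data": {"motion": [[0.02, -0.1, -0.012, 0, 0, 0], [0.02, -0.2, -0.022, 0, 0, 0], [0.02, -0.3, -0.026, 0, 0, 0], [0.02, -0.4, -0.024, 0, 0, 0], [0.02, -0.5, -0.012, 0, 0, 0], [0.02, -0.62, -0.002, 0, 0, 0], [0.02, -0.62, -0.002, 0, 0, 0], [0.02, -0.62, -0.002, 0, 0, 0]]}}

```text
time: 34.45
tool_pos: [0.5528, -0.3233, 0.2928]
tool_rot: [3.141, -0.001, -3.069]
contact_force: [1.2, 2.2, 1.5]
opening: 0.0387
grip_force: 25.0
```

```bash
python3 lev.py
```

```text
grasp in gearbox [-0.002  -0.0317  0.3118] fore -0.011 side 0.168
-0.24 -0.16 abs [ 0.5053 -0.2655  0.2882] rel tool (0.1m) [0.432 0.611 0.046]
0 -0.16 abs [ 0.5503 -0.2613  0.2936] rel tool (0.1m) [-0.02   0.62  -0.008]
0.24 -0.16 abs [ 0.5954 -0.2589  0.2882] rel tool (0.1m) [-0.471  0.612  0.045]
0 0.16 abs [ 0.5547 -0.3217  0.2936] rel tool (0.1m) [-0.02   0.015 -0.008]
-0.24 0.16 abs [ 0.5096 -0.3241  0.2882] rel tool (0.1m) [0.432 0.023 0.046]
[1.20933949 2.1540307  1.50355846] 0.03871367941842182 25.000281929969788
knob seen [ 0.5566 -0.3223  0.3133] fore 0.01 side 0.163
```

Now right back to its stop, then right forward.

>>> {"op": "move_arm", "data": {"motion": [[0.12, 0.01, 0, 0, 0, 0], [0.24, 0.01, 0.01, 0, 0, 0], [0.36, 0.01, 0.03, 0, 0, 0], [0.44, 0.01, 0.045, 0, 0, 0], [0.485, 0.01, 0.05, 0, 0, 0], [0.485, 0.01, 0.05, 0, 0, 0], [0.485, 0.01, 0.05, 0, 0, 0], [0.485, 0.01, 0.05, 0, 0, 0]]}}

```text
time: 35.5
tool_pos: [0.5056, -0.3256, 0.2876]
tool_rot: [3.141, 0.002, -3.068]
contact_force: [9.4, 1.6, -6.8]
opening: 0.0388
grip_force: 25.0
```

```bash
python3 lev.py
```

```text
grasp in gearbox [-0.0493 -0.0305  0.3066] fore -0.262 side 0.167
-0.24 -0.16 abs [ 0.5053 -0.2655  0.2882] rel tool (0.1m) [-0.041  0.599 -0.005]
0 -0.16 abs [ 0.5503 -0.2613  0.2936] rel tool (0.1m) [-0.493  0.608 -0.058]
0.24 -0.16 abs [ 0.5954 -0.2589  0.2882] rel tool (0.1m) [-0.945  0.599 -0.003]
0 0.16 abs [ 0.5547 -0.3217  0.2936] rel tool (0.1m) [-0.493  0.003 -0.058]
-0.24 0.16 abs [ 0.5096 -0.3241  0.2882] rel tool (0.1m) [-0.041  0.011 -0.006]
[ 9.35308271  1.63249093 -6.77778271] 0.038830825063403684 24.9991974234581
knob seen [ 0.5113 -0.3248  0.3083] fore -0.231 side 0.163
```

>>> {"op": "move_arm", "data": {"motion": [[-0.12, 0, -0.02, 0, 0, 0], [-0.25, 0, -0.04, 0, 0, 0], [-0.37, 0, -0.053, 0, 0, 0], [-0.49, 0, -0.058, 0, 0, 0], [-0.61, 0, -0.053, 0, 0, 0], [-0.73, 0, -0.04, 0, 0, 0], [-0.85, 0, -0.02, 0, 0, 0], [-0.94, 0, -0.005, 0, 0, 0], [-0.99, 0, 0, 0, 0, 0], [-0.99, 0, 0, 0, 0, 0], [-0.99, 0, 0, 0, 0, 0], [-0.99, 0, 0, 0, 0, 0]]}}

```text
time: 37.05
tool_pos: [0.6003, -0.3188, 0.2879]
tool_rot: [3.139, -0.008, -3.071]
contact_force: [-19.5, 1.7, -2.1]
opening: 0.0388
grip_force: 25.0
```

```bash
python3 lev.py
```

```text
grasp in gearbox [ 0.0456 -0.0307  0.3069] fore 0.243 side 0.167
-0.24 -0.16 abs [ 0.5053 -0.2655  0.2882] rel tool (0.1m) [0.909 0.6   0.005]
0 -0.16 abs [ 0.5503 -0.2613  0.2936] rel tool (0.1m) [ 0.458  0.609 -0.052]
0.24 -0.16 abs [ 0.5954 -0.2589  0.2882] rel tool (0.1m) [ 0.006  0.601 -0.002]
0 0.16 abs [ 0.5547 -0.3217  0.2936] rel tool (0.1m) [ 0.457  0.004 -0.053]
-0.24 0.16 abs [ 0.5096 -0.3241  0.2882] rel tool (0.1m) [0.908 0.011 0.004]
[-19.52825644   1.67125378  -2.09803056] 0.03876669999586344 24.99969720840454
knob seen [ 0.5995 -0.3181  0.3079] fore 0.239 side 0.162
```

Right forward is home (20 N against the stop, fore 0.24). I'll release, rise and check everything.

>>> {"op": "move_arm", "data": {"motion": [[0, 0, 0, 0, 0, 0], [0, 0, 0, 0, 0, 0], [0, 0, 0, 0, 0, 0], [0, 0, 0, 0, 0, 0], [0, 0, 0, 0, 0, 0], [0, 0, 0, 0, 0, 0]], "fingers": 1}}

```text
time: 37.85
tool_pos: [0.6034, -0.3187, 0.2882]
tool_rot: [3.142, 0.0, -3.069]
contact_force: [0.3, 0.7, 0.2]
opening: 0.0907
grip_force: 0.0
```

>>> {"op": "move_arm", "data": {"motion": [[0, 0, -0.25, 0, 0, 0], [0, 0, -0.5, 0, 0, 0], [0, 0, -0.7, 0, 0, 0], [0.3, 0.3, -0.7, 0, 0, 0], [0.7, 0.7, -0.7, 0, 0, 0], [1, 1, -0.7, 0, 0, 0]]}}

```text
time: 38.6
tool_pos: [0.4948, -0.2249, 0.3584]
tool_rot: [-3.142, 0.0, -3.069]
contact_force: [1.0, -0.5, 0.3]
opening: 0.092
grip_force: 0.0
```

>>> {"op": "move_arm", "data": {"motion": [[0.3, 0.4, 0, 0, 0, 0], [0.6, 0.8, 0, 0, 0, 0], [0.8, 1, 0, 0, 0, 0], [0.8, 1, 0, 0, 0, 0], [0.8, 1, 0, 0, 0, 0]]}}

```text
time: 39.22
tool_pos: [0.4098, -0.1328, 0.3584]
tool_rot: [-3.141, 0.001, -3.069]
contact_force: [0.4, -0.3, -0.3]
opening: 0.0915
grip_force: 0.0
```

```bash
python3 - <<'E'
from h import *
from scipy.optimize import least_squares
s=robot.observe(); print(s['time'],s['tool_pos'])
g=np.array([.5525,-.2915,0]); Rg=R.from_euler('z',.073).as_matrix()
for n in ('scene','side','wrist'):
    c=cam(n); save(c,n+'9'); W=cloud(c); print(n); blobs(W,z1=.055); W=W.reshape(-1,3)
    k=W[(abs(W[:,0]-.598)<.04)&(abs(W[:,1]+.318)<.04)&(W[:,2]>.29)&(W[:,2]<.34)]
    if len(k)>30:
        k=least_squares(lambda q:np.linalg.norm(k-q,axis=1)-.02,[.598,-.318,.31],loss='soft_l1',f_scale=.002).x
        q=Rg.T@(k-g); print('knob',k.round(4),'fore',np.arcsin(q[0]/.19).round(3),'side',np.arctan2(-q[1],q[2]-.125).round(3))
E
```

```text
39.225 [ 0.40983737 -0.13283344  0.35840185]
scene
px [259. 200.] 1660 h 0.0449 top c 0.5347 -0.2444 d 0.2788 | all c 0.5349 -0.2511 d 0.2802
px [306. 248.] 202 h 0.0228 top c 0.5462 -0.0249 d 0.0514 | all c 0.5456 -0.0270 d 0.0545
px [242. 281.] 202 h 0.0526 top c 0.7637 -0.0747 d 0.0736 | all c 0.7612 -0.0746 d 0.0805
px [350. 290.] 405 h 0.0483 top c 0.5578 0.1730 d 0.0501 | all c 0.5572 0.1726 d 0.0717
px [370. 311.] 572 h 0.0482 top c 0.5642 0.2576 d 0.0555 | all c 0.5631 0.2566 d 0.0839
px [273. 316.] 157 h 0.0538 top c 0.7685 0.0600 d 0.0650 | all c 0.7625 0.0540 d 0.0711
px [390. 330.] 247 h 0.0299 top c 0.5689 0.3348 d 0.0429 | all c 0.5688 0.3350 d 0.0549
knob [ 0.5977 -0.318   0.3068] fore 0.229 side 0.162
side
px [359. 180.] 4083 h 0.0491 top c 0.5503 -0.2663 d 0.3203 | all c 0.5509 -0.2686 d 0.3224
px [275. 222.] 548 h 0.0538 top c 0.7486 -0.1160 d 0.1222 | all c 0.7485 -0.1180 d 0.1288
px [348. 257.] 305 h 0.0200 top c 0.5452 -0.0233 d 0.0510 | all c 0.5469 -0.0253 d 0.0572
px [255. 272.] 356 h 0.0536 top c 0.7531 0.0628 d 0.0635 | all c 0.7586 0.0544 d 0.0716
px [330. 324.] 725 h 0.0456 top c 0.5575 0.1751 d 0.0499 | all c 0.5562 0.1747 d 0.0712
px [320. 358.] 1042 h 0.0459 top c 0.5630 0.2601 d 0.0561 | all c 0.5633 0.2598 d 0.0836
px [311. 391.] 468 h 0.0277 top c 0.5693 0.3385 d 0.0431 | all c 0.5684 0.3372 d 0.0535
knob [ 0.5993 -0.3155  0.3041] fore 0.239 side 0.152
wrist
px [221. 239.] 3736 h 0.0443 top c 0.4785 -0.2535 d 0.1727 | all c 0.4813 -0.2555 d 0.1788
px [385. 291.] 911 h 0.0214 top c 0.5456 -0.0283 d 0.0510 | all c 0.5462 -0.0279 d 0.0523
px [230. 362.] 1349 h 0.0439 top c 0.6434 -0.2241 d 0.0578 | all c 0.6558 -0.2307 d 0.0866
px [395. 351.] 437 h 0.0536 top c 0.6164 -0.0066 d 0.0374 | all c 0.6285 -0.0058 d 0.0521
```

View pics/scene9.png

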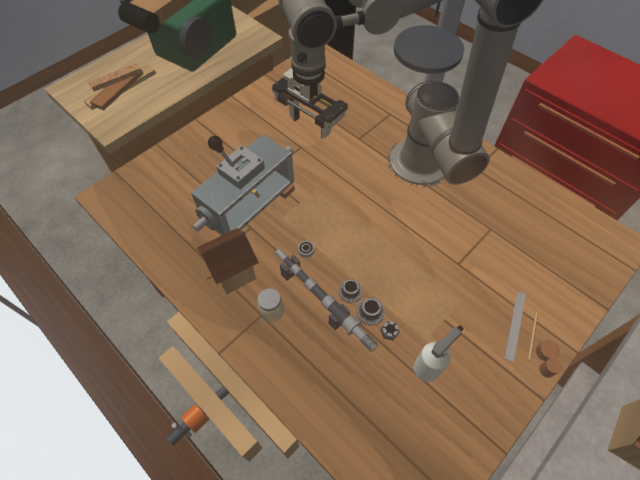

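The scene view shows all four parts in the row: bearing (306,248), gear_2 (350,290), gear_1 (370,311) and nut (390,330). The lever leans forward and right at (216,143), and the bystanders have not moved. I'll hand in.

```bash
python3 -c "
from cell import robot
print(robot.hand_in())"
```

```text
the job is handed in; nothing more can be done
None
```

I handed the job in at about 39 s: the lever went home in all four corners in order and is left right-forward, and gear_1, gear_2, the bearing and the nut each measured within about 5 mm of their spots, with the places of the absent gear_3 and gear_4 left empty (no verdict came back).

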